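Start the clamp screw over a forked strap

TASK

Pick up the loose forked clamp strap and lay it flat on the fixture, heel on the step block and tine tips on the aluminium workpiece, with its open slot round the standing clamp screw (the strap fits under the screw's head from the side). The screw is only standing in the mouth of its threaded boss: without lifting it out, turn it backward (anticlockwise seen from above) until you feel it drop off the start of the thread, then turn it one full turn forward (clockwise), which starts it and leaves the strap loose. Finish while still gripping the screw's head and holding it still there, so that I can square up the workpiece.

Things in the scene. Friction and masses are not known exactly. Their poses are not given: they have to be found in the camera images.
- fixture: Clamping fixture, fixed on the bench: dark steel base plate 222 x 100 x 10 mm carrying step block, threaded boss and workpiece in a row. Origin on the boss axis at the plate's underside, z up, x along the plate from the step block towards the workpiece.
- step_top (a point): Middle of the flat top (35 x 46 mm) of the dark step block, 87.5 mm to the heel side (-x) of the boss axis, 54 mm above the bench; lower steps lead towards the boss.
- work_edge (a point): Middle of the upper edge, nearest the boss, of the workpiece: a bored aluminium block 70 x 90 mm, from x = 27 to 97 mm in the fixture's frame, its top 54 mm above the bench.
- boss_mouth (a point): Centre of the mouth of the threaded boss, a steel tube 44 mm in diameter whose rim is 52 mm above the bench.
- strap: Loose forked steel clamp strap lying on the bench, 130 x 58 x 10 mm, about 0.22 kg. Origin: centre of its underside, z up, x along it to the open end. Slot 32 mm wide from x = 5 to 65 mm between 13 mm tines; solid heel from x = -65 to 5 mm. It slides in lengthwise from the heel side, under the screw's head. In place: underside 54 mm up, origin 13 to 38 mm (best 26) heelward of the boss axis.
- strap_tips (a point): Point on the strap's underside in the middle of its open end, between the tine tips (x = 65 mm in the strap's frame).
- strap_grip (a point): Point inside the strap's heel at half its thickness (x = -45 mm): the place to grip it, across its 58 mm width, so that the gripper keeps clear of the screw's head.
- screw: Clamp screw 99 mm long, 0.3 kg, standing loose in the boss, leaning up to 2 degrees. Origin: lower tip, on the axis; z up. Thread 26.5 mm outside, right-hand, 6 mm pitch. Tip 15 to 16 mm above the bench at the start. Turned backward it climbs 1 mm per sixth of a turn; after a quarter to half a turn (2 mm higher) it falls 5 mm by its weight if not held up. One turn forward from there: tip about 5.5 mm up.
- screw_head (a point): Point on the screw's axis at half height of its hexagonal head, 84 mm above the tip. Head 30 mm across flats, 30 mm tall (69 to 99 mm above the tip), over a round flange 38 mm wide, 4 mm thick. The screw's x axis passes through a corner. The screw turns easily; fingers about 2 mm wider than the flats turn it and still let it fall. Started, it has 1.5 mm of end play.
There are look-alikes about, which are no part of the job. Of the things that look like the strap, the larger one is meant.

How it is judged:
On the way, in this order (a step that is already met when the one before it is completed fails the run):
1. the strap lies flat on step block and workpiece, slot round the screw, let go (x of strap in the frame of fixture between -0.04 and -0.012 m and y of strap in the frame of fixture between -0.01 and 0.01 m and z of strap in the frame of fixture between 0.052 and 0.0565 m and angle between strap's own z axis and vertical below 0.04 rad and angle between the x axis of strap and the x axis of fixture, either way round below 0.2 rad and x of strap_tips in the frame of fixture above 0 m and contact force between the fingers and strap below 0.1 N and linear speed of strap below 0.02 m/s), for 0.2 s.
2. the screw, turned backward, has climbed to the end of the thread and rides on it (horizontal distance between screw and fixture below 0.004 m and angle between screw's own z axis and vertical below 0.09 rad and z of screw in the frame of fixture between 0.0159 and 0.0185 m and contact force between screw and fixture above 0.2 N), for 0.1 s.
3. the screw has dropped off the start of the thread into it (horizontal distance between screw and fixture below 0.004 m and angle between screw's own z axis and vertical below 0.09 rad and z of screw in the frame of fixture between 0.0095 and 0.0131 m), for 0.15 s.
At the end, for the whole second after the job is handed in: Fingers grip the screw (over 1.5 N); it is still, upright (0.07 rad), tip 3.3 to 7.5 mm above the bench (one turn in, within a third). Strap flat, underside 52 to 56.5 mm up, tines to the workpiece, within 0.2 rad and 10 mm of the middle line, origin 12 to 40 mm heelward, not touched (x of strap in the frame of fixture between -0.04 and -0.012 m and y of strap in the frame of fixture between -0.01 and 0.01 m and z of strap in the frame of fixture between 0.052 and 0.0565 m and angle between strap's own z axis and vertical below 0.04 rad and angle between the x axis of strap and the x axis of fixture, either way round below 0.2 rad and x of strap_tips in the frame of fixture above 0 m and horizontal distance between screw and fixture below 0.004 m and angle between screw's own z axis and vertical below 0.09 rad and z of screw in the frame of fixture between 0.0033 and 0.0075 m and angle between screw's own z axis and vertical below 0.07 rad and contact force between the fingers and screw above 1.5 N and linear speed of screw below 0.02 m/s and angular speed of screw below 0.15 rad/s and contact force between the fingers and strap below 0.5 N); the arm keeps its last pose, push and grip.
It fails at once if the screw is lifted out of its boss (z of screw in the frame of fixture above 0.026 m).
It also fails if it takes over 72 s, if anything falls off the work surface, if the arm or the gripper's body presses on something with over 40 N, if the wrist force passes 120 N, or if a joint passes its speed limit or range.

ROBOT

A 6-joint arm with a two-finger parallel gripper is mounted at the origin on a cart in front of the work surface, level with it; the furniture and walls round the work are solid. World frame = base frame: x ahead of the robot, y to its left, z up, the work surface at z = 0. Lengths are in m, angles in rad, forces in N, time in s.
With the tool pointing down it reaches from about 0.35 to 0.85 m from the base axis. Payload 8.1 kg.
Tool frame: the origin (TCP) lies midway between the tips of the shut fingers; the grasp point (between the pads) lies 19 mm behind it; z points along the fingers, y is the line along which they close (so a half turn about z gives the same grasp; the last joint's range is limited). The gripper opens to 93 mm and grips with 3 to 60 N. Pads are 15 mm wide; open, the fingers measure 128 mm over their backs; the gripper's body (75 mm by 188 mm) begins 65 mm behind the grasp point.
Start: joints at [1.202, 0.13, 1.488, -0, 1.523, -0.085], TCP at [0.168, 0.576, 0.219] pointing down, gripper open.
Joint ranges: [-2.96, 2.96], [-0.89, 2.26], [0.02, 2.5], [-1.34, 4.48], [0, 2.73], [-2.66, 2.66]. Speed limits (rad/s): [2.39, 2.39, 2.79, 3.14, 3.14, 3.14].

INTERFACE

Orientations are given as a rotation vector (axis times angle).
In Python, from plant import read_state, read_camera, camera_model, close_job gives the robot as it stands. The module is installed in compiled form; this text tells all that it offers.
- The arm moves only by the tool carry_out, never from a script. Its argument "moves" is a list of rows, each an object of numbers: "jaw": the finger opening in m, from 0 to 0.093; "dx", "dy", "dz": the shift along the tool's x, y, z in m; "yaw": the turn about the tool's z in rad. In form: [{"jaw": .., "dx": .., "dy": .., "dz": .., "yaw": ..}, ...]. A call has 1 to 8 rows; each row shifts and turns the commanded pose from where the row before left it, along the tool's axes as they then stand; what a row does not reach is not made up. A row lasts 1/8 s, in which the tool goes at most 62.5 mm and 10.7 degrees, less where a joint would pass 70% of its speed; a pose out of reach is approached as far as the arm can. A call is refused whole if a number of a shift passes 0.0625 or a number of a turn 0.188, either way. A call with a gripper value outside its range is refused whole. The fingers move at their own pace and stop on an object; "grip_force" is the grip in N (left out, the last holds). Time passes only in rows, so rows that do not move let the fingers close. It gives the time, the measured TCP pose, the force, the opening and the grip force at its end, in the units of the state.
- read_state(): the state, without advancing time (a new reading comes with each control period).
- read_camera(name): name is "scene" or "top"; returns the picture (420x560x3 uint8, red, green, blue); there is no depth.
- camera_model(name): a dict with "camera_matrix" (3x3 intrinsics, pixels), "view" (4x4, takes a point from world to camera coordinates). Camera axes: x right, y up, looking along -z (the intrinsics and any distortion apply to the point x, -y, -z); pixel columns grow to the right and rows downward; lengths in m; the calibration is good to about 2 mm. A picture is of the moment at which its call begins. camera_model takes no time and is no camera call.
- close_job(): hands the job in; it is judged then, once.
The state is a dict: "t": time; "q": joint angles; "dq": joint speeds; "joint_torque": joint torques, N m; "tool_pos": TCP position; "orientation": TCP orientation; "force": force on the tool from outside, world axes, zero at the start; "wrist_torque": the same for the moment, N m; "opening": finger opening in m; "gripper_force": force on a finger pad.
Only numpy, scipy, OpenCV 4.12 (cv2) and the standard library are available. Lean on these libraries where they do the work, as an engineer would, in place of code of your own. Each camera call takes 0.05 s, during which the arm holds its last target. There are 200 camera calls.

## Working session

There is one attempt and no reset: what is moved stays moved. The work goes in short steps, Python scripts to look and compute and a tool call to move; the robot and the scene stay as the last step left them, time stands still between calls to the robot, and variables do not carry over. Pictures are saved under pics/ and viewed, at most 10 in all, crops included, and the job is handed in when it is done.

Besides the shell and the picture viewer there is one more tool, called by a JSON object that holds its "op" and its "data". carry_out: Moves the arm, as the interface text tells. Its arguments: {"type":"object","properties":{"moves":{"type":"array","items":{"type":"object","properties":{"jaw":{"type":"number"},"dx":{"type":"number"},"dy":{"type":"number"},"dz":{"type":"number"},"yaw":{"type":"number"}}}},"grip_force":{"type":"number"}},"required":["moves"]}

```bash
mkdir -p pics
cat > h.py <<'E'
import numpy as np, cv2
from plant import *
def snap(n,f):
    im=read_camera(n); cv2.imwrite('pics/'+f,im[:,:,::-1]); return im
def ray(n,u,v):
    m=camera_model(n);K=np.array(m["camera_matrix"]);V=np.array(m["view"])
    p=np.array([(u-K[0,2])/K[0,0],(v-K[1,2])/K[1,1],1]);d=np.array([p[0],-p[1],-1])
    R=V[:3,:3];c=-R.T@V[:3,3];return c,R.T@d
def onz(n,u,v,z):
    c,d=ray(n,u,v);return c+d*(z-c[2])/d[2]
def proj(n,P):
    m=camera_model(n);K=np.array(m["camera_matrix"]);V=np.array(m["view"])
    q=V[:3,:3]@np.array(P)+V[:3,3];return K[0,0]*q[0]/-q[2]+K[0,2],K[1,1]*-q[1]/-q[2]+K[1,2]
E
python3 - <<'E'
from h import *
for n in("scene","top"):
    im=snap(n,n+'0.png'); print(camera_model(n)); 
s=read_state(); print(s['t'],s['tool_pos'],s['orientation'])
a=cv2.imread('pics/scene0.png');b=cv2.imread('pics/top0.png')
E
```

```text
{'camera_matrix': array([[466.1927583 ,   0.        , 285.95244039],
       [  0.        , 466.1927583 , 209.1524706 ],
       [  0.        ,   0.        ,   1.        ]]), 'view': array([[ 0.86470422, -0.50170546,  0.02404652, -0.31984486],
       [ 0.20991895,  0.40446535,  0.89013584, -0.24230176],
       [-0.456312  , -0.7646564 ,  0.45506038, -0.63970916],
       [ 0.        ,  0.        ,  0.        ,  1.        ]])}
{'camera_matrix': array([[512.91183028,   0.        , 280.00982304],
       [  0.        , 512.91183028, 209.42692378],
       [  0.        ,   0.        ,   1.        ]]), 'view': array([[-0.01376357, -0.99987396, -0.00791418,  0.13474403],
       [ 0.9829598 , -0.01498088,  0.18320919, -0.47035604],
       [-0.18330466, -0.00525771,  0.98304209, -1.12780461],
       [ 0.        ,  0.        ,  0.        ,  1.        ]])}
0.1 [0.1677777  0.5755518  0.21769342] [-4.44136239e-01 -3.10964316e+00  2.50214871e-03]
```

View pics/scene0.png

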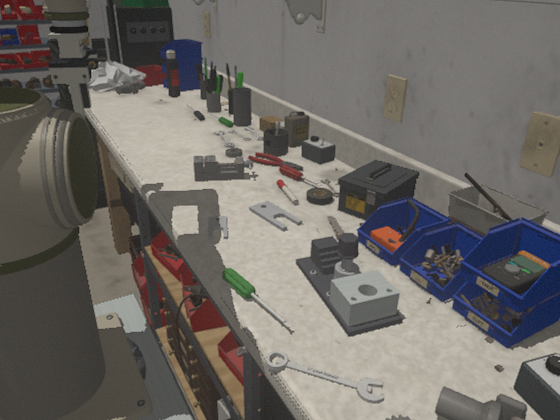

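View pics/top0.png

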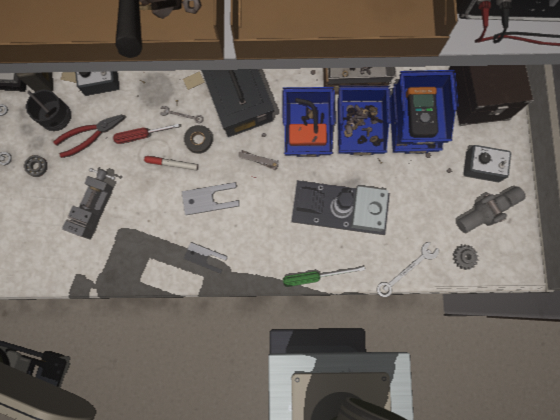

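The scene view shows a forked strap at about (275,213) and the fixture at (350,280). The top view shows the fixture at (342,207): dark step block at left (315,203), screw at (345,202) and aluminium work at (372,208). The strap-like things in the top view are (212,199), (207,251) and (258,159). (212,199) fits because it is the largest and forked; I'll confirm that in a crop.

Run:
```python
from h import *
b=cv2.imread('pics/top0.png');a=cv2.imread('pics/scene0.png')
c=np.vstack([cv2.resize(b[145:265,175:405],(798,416),interpolation=cv2.INTER_CUBIC)])
cv2.imwrite('pics/c1.png',c)
d=cv2.resize(a[190:340,240:420],(720,600),interpolation=cv2.INTER_CUBIC);cv2.imwrite('pics/c2.png',d)
for P in[(215,199,.01),(190,200,.01),(240,198,.01),(345,202,.08)]:print(P,onz('top',*P))
```

```text
(215, 199, 0.01) [0.50600447 0.28137897 0.01      ]
(190, 200, 0.01) [0.50450179 0.34049786 0.01      ]
(240, 198, 0.01) [0.50750707 0.22226352 0.01      ]
(345, 202, 0.08) [ 0.48009672 -0.01657625  0.08      ]
```

View pics/c1.png

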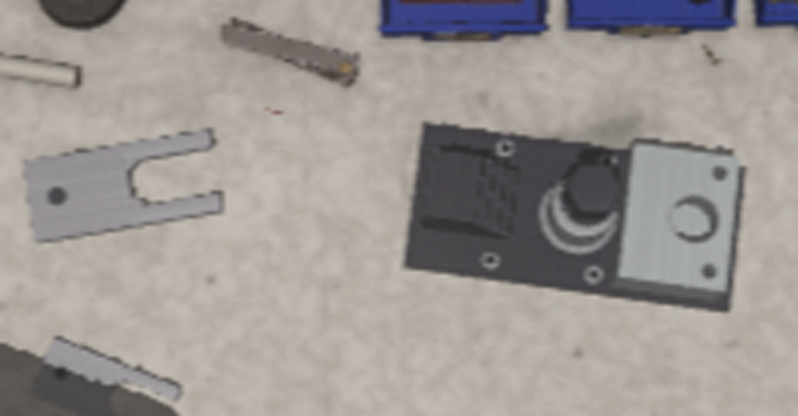

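View pics/c2.png

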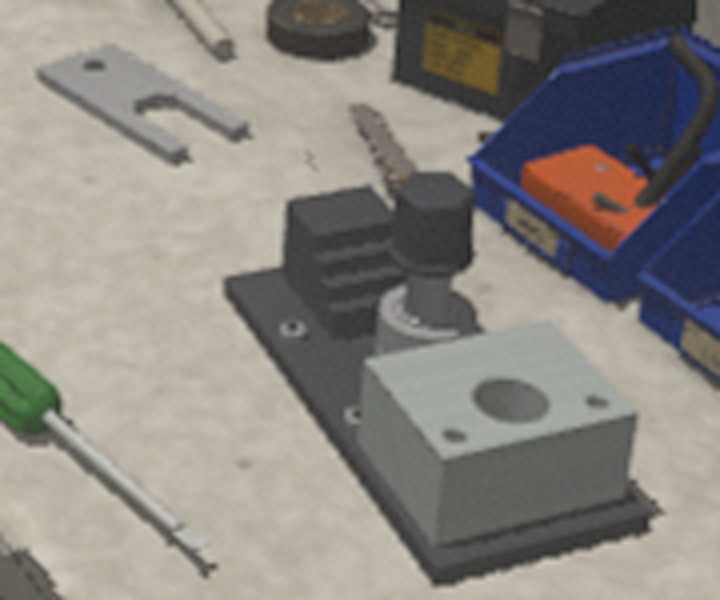

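The crops show that the strap is the forked plate at top (212,199), with tines facing right towards the fixture. The plain bars at (207,251) and (258,159) are look-alikes. The hex head is at about top (345,199), leaning towards the work in the image only through parallax. Next I measure.

```bash
cat > m.py <<'E'
from h import *
def ff(n,im,seed,tol):
    h,w=im.shape[:2];m=np.zeros((h+2,w+2),np.uint8)
    b=cv2.medianBlur(im,3)
    cv2.floodFill(b.copy(),m,seed,0,(tol,)*3,(tol,)*3,4|cv2.FLOODFILL_MASK_ONLY|cv2.FLOODFILL_FIXED_RANGE|(255<<8))
    m=m[1:-1,1:-1];m=cv2.morphologyEx(m,cv2.MORPH_CLOSE,np.ones((3,3)));return m
def quad(m,n,z):
    c=max(cv2.findContours(m,0,cv2.CHAIN_APPROX_NONE)[0],key=cv2.contourArea).reshape(-1,2)
    P=np.array([onz(n,u,v,z)[:2] for u,v in c],np.float32)
    return P,cv2.minAreaRect(P*1000)
E
python3 - <<'E'
from m import *
im=cv2.imread('pics/top0.png')
hsv=cv2.cvtColor(im,cv2.COLOR_BGR2HSV)
for p in[(195,202),(230,190),(200,185),(220,220),(330,215),(380,215),(345,199),(300,212)]:print(p,im[p[1],p[0]],hsv[p[1],p[0]])
for nm,s,z,tol in[('strap',(200,205),.01,22),('work',(362,215),.054,25),('head',(345,199),.114,14)]:
    m=ff('top',im,s,tol);P,r=quad(m,'top',z)
    x,y,w,h=cv2.boundingRect(m);print(nm,x,y,w,h,(m>0).sum(),r);print(cv2.boxPoints(r).round(1).tolist())
# hand corners
f=lambda u,v:(175+u/3.47,145+v/3.467)
for nm,z,L in[('strap',.01,[(25,160),(38,241),(222,212),(213,130)]),('work',.054,[(635,140),(738,153),(725,292),(618,276)]),('plate',.01,[(425,123),(404,267),(730,310)]),('head',.114,[(592,183)]),('boss',.052,[(578,214)])]:
    print(nm,[onz('top',*f(*p),z)[:2].round(4).tolist() for p in L])
E
```

```text
(195, 202) [148 145 148] [150   5 148]
(230, 190) [178 185 191] [ 16  17 191]
(200, 185) [172 179 185] [ 16  18 185]
(220, 220) [159 167 174] [ 16  22 174]
(330, 215) [72 68 69] [128  14  72]
(380, 215) [168 170 167] [ 70   5 170]
(345, 199) [73 69 70] [128  14  73]
(300, 212) [73 70 71] [130  10  73]
strap 181 170 59 45 1257 ((524.0036010742188, 295.8171081542969), (93.88233947753906, 133.76051330566406), 9.189470291137695)
[[467.0, 354.29998779296875], [488.29998779296875, 222.3000030517578], [581.0, 237.3000030517578], [559.7000122070312, 369.29998779296875]]
work 0 68 544 229 67083 ((545.9010009765625, 166.86300659179688), (1237.8780517578125, 536.635498046875), 89.20362854003906)
[[269.0, -448.29998779296875], [805.5999755859375, -455.70001220703125], [822.7999877929688, 782.0], [286.20001220703125, 789.5]]Traceback (most recent call last):
  File "<stdin>", line 6, in <module>
  File "m.py", line 9, in quad
    P=np.array([onz(n,u,v,z)[:2] for u,v in c],np.float32)
                ~~~^^^^^^^^^
  File "h.py", line 10, in onz
    c,d=ray(n,u,v);return c+d*(z-c[2])/d[2]
        ~~~^^^^^^^
  File "h.py", line 6, in ray
    m=camera_model(n);K=np.array(m["camera_matrix"]);V=np.array(m["view"])
ValueError: time passes only in moves, steps and waits
```

```bash
cat > m.py <<'E'
import functools, plant
camera_model=functools.lru_cache(None)(plant.camera_model)
import h; h.camera_model=camera_model
from h import *
def comp(m,seed,box):
    M=np.zeros_like(m);x0,y0,x1,y1=box;M[y0:y1,x0:x1]=m[y0:y1,x0:x1]
    n,l=cv2.connectedComponents(M);return (l==l[seed[1],seed[0]]).astype(np.uint8)
def quad(m,n,z):
    c=max(cv2.findContours(m,0,cv2.CHAIN_APPROX_NONE)[0],key=cv2.contourArea).reshape(-1,2)
    P=np.array([onz(n,u,v,z)[:2] for u,v in c],np.float32)
    return P,cv2.minAreaRect(P*1000)
E
python3 - <<'E'
from m import *
im=cv2.imread('pics/top0.png')
b=cv2.medianBlur(im,3).astype(int)
d=b[:,:,2]-b[:,:,0]; V=b.max(2)
gray=((d<8)&(V>100)).astype(np.uint8); dark=(V<95).astype(np.uint8)
for nm,m,s,z,bx in[('strap',gray,(200,205),.01,(175,175,250,225)),('work',gray,(380,215),.054,(354,175,395,232)),('plate',dark,(300,212),.01,(280,170,400,245))]:
    m=comp(m,s,bx);P,r=quad(m,'top',z)
    print(nm,cv2.boundingRect(m),m.sum(),r,cv2.boxPoints(r).round(1).tolist())
f=lambda u,v:(175+u/3.47,145+v/3.467)
for nm,z,L in[('strap',.01,[(25,160),(38,241),(222,212),(213,130)]),('work',.054,[(635,140),(738,153),(725,292),(618,276)]),('plate',.01,[(425,123),(404,267),(730,310)]),('head',.114,[(592,183)]),('boss',.052,[(578,214)])]:
    print(nm,[onz('top',*f(*p),z)[:2].round(4).tolist() for p in L])
g=lambda u,v:(240+u/4,190+v/4)
for nm,z,L in[('strap',.01,[(38,72),(115,45),(250,130),(180,160)]),('work',.054,[(363,360),(550,322),(637,411),(440,455)]),('plate',.01,[(228,285),(432,578),(655,505)]),('headtop',.114,[(435,190)]),('boss',.052,[(427,310)])]:
    print(nm,[onz('scene',*g(*p),z)[:2].round(4).tolist() for p in L])
E
```

```text
strap (182, 182, 57, 33) 1040 ((508.18035888671875, 292.564453125), (60.46611404418945, 130.52651977539062), 9.008899688720703) [[468.1000061035156, 352.29998779296875], [488.5, 223.39999389648438], [548.2999877929688, 232.8000030517578], [527.7999877929688, 361.79998779296875]]
work (354, 185, 36, 47) 1294 ((471.9113464355469, -77.30705261230469), (76.3074722290039, 98.24020385742188), 81.14814758300781) [[417.5, -107.4000015258789], [514.5999755859375, -122.5999984741211], [526.2999877929688, -47.20000076293945], [429.20001220703125, -32.0]]
plate (292, 181, 93, 54) 2409 ((482.88201904296875, -13.020164489746094), (217.54055786132812, 102.02462005615234), 81.23004150390625) [[415.8999938964844, -112.69999694824219], [516.7000122070312, -128.3000030517578], [549.9000244140625, 86.69999694824219], [449.1000061035156, 102.30000305175781]]
strap [[0.5262, 0.3594], [0.4698, 0.3494], [0.4879, 0.2247], [0.5453, 0.2309]]
work [[0.5235, -0.0509], [0.5137, -0.118], [0.4216, -0.1048], [0.4332, -0.0361]]
plate [[0.5479, 0.0856], [0.4482, 0.1018], [0.4157, -0.1163]]
head [[0.4825, -0.014]]
boss [[0.4749, -0.0119]]
strap [[0.4673, 0.3413], [0.5252, 0.3524], [0.5414, 0.2216], [0.4893, 0.2104]]
work [[0.433, -0.0387], [0.5212, -0.0543], [0.5111, -0.1204], [0.4233, -0.1048]]
plate [[0.4484, 0.0927], [0.4114, -0.1216], [0.5192, -0.1309]]
headtop [[0.4788, -0.0193]]
boss [[0.4812, -0.0191]]
```

{"op": "carry_out", "data": {"moves": [{"yaw": 0.162, "jaw": 0.08}, {"yaw": 0.162}, {"yaw": 0.162}, {"yaw": 0.162}, {"yaw": 0.162}, {"yaw": 0.162}, {"yaw": 0.164}], "grip_force": 50}}

```text
invalid input at $.moves[0]: expected keys jaw, dx, dy, dz, yaw
```

{"op": "carry_out", "data": {"moves": [{"dx": -0.036, "dy": 0.037}, {"dx": -0.036, "dy": 0.037}, {"dx": -0.036, "dy": 0.037}, {"dx": -0.036, "dy": 0.037}, {"dx": -0.036, "dy": 0.037}, {"dx": -0.036, "dy": 0.037}, {"dx": -0.036, "dy": 0.036}, {"dx": -0.035, "dy": 0.035}]}}

```text
invalid input at $.moves[0]: expected keys jaw, dx, dy, dz, yaw
```

```bash
cat > st.py <<'E'
from m import *
from scipy.spatial.transform import Rotation as Ro
def st():
    s=read_state();R=Ro.from_rotvec(s['orientation']).as_matrix()
    print('t',s['t'],'pos',np.round(s['tool_pos'],4),'yang',round(np.degrees(np.arctan2(R[1,1],R[0,1])),2),'zt',R[:,2].round(4),'q',np.round(s['q'],3),'F',np.round(s['force'],1),'op',s['opening'],'gf',s['gripper_force'])
    return np.array(s['tool_pos']),R
def go(target,yang,n=None):
    p,R=st();dy=(np.radians(yang)-np.arctan2(R[1,1],R[0,1])+np.pi)%(2*np.pi)-np.pi
    print('yaw',round(-dy,4)); a=np.radians(yang)
    T=np.array([[-np.sin(a),np.cos(a),0],[np.cos(a),np.sin(a),0],[0,0,-1]])
    d=np.array(target)-p;print('delta now-tool',(R.T@d).round(4),'after-yaw tool',(T@d).round(4))
E
python3 - <<'E'
from st import *
go((.5007,.3355,.004),8.7)
E
```

```text
t 0.1 pos [0.1678 0.5756 0.2177] yang 73.74 zt [-6.0e-04 -1.5e-03 -1.0e+00] q [ 1.202  0.131  1.489  0.     1.523 -0.085] F [ 0.3 -0.  -0.4] op 0.09314156893328343 gf 0.0
yaw 1.1352
delta now-tool [-0.3868 -0.1369  0.2139] after-yaw tool [-0.2876  0.2928  0.2137]
```

All keys are required in each row.

{"op": "carry_out", "data": {"moves": [{"jaw": 0.08, "dx": 0, "dy": 0, "dz": 0, "yaw": 0.162}, {"jaw": 0.08, "dx": 0, "dy": 0, "dz": 0, "yaw": 0.162}, {"jaw": 0.08, "dx": 0, "dy": 0, "dz": 0, "yaw": 0.162}, {"jaw": 0.08, "dx": 0, "dy": 0, "dz": 0, "yaw": 0.162}, {"jaw": 0.08, "dx": 0, "dy": 0, "dz": 0, "yaw": 0.162}, {"jaw": 0.08, "dx": 0, "dy": 0, "dz": 0, "yaw": 0.162}, {"jaw": 0.08, "dx": 0, "dy": 0, "dz": 0, "yaw": 0.163}], "grip_force": 50}}

```text
t: 0.98
tool_pos: [0.1679, 0.5757, 0.218]
orientation: [2.053, 2.378, -0.002]
force: [0.6, -0.3, -0.3]
opening: 0.0799
gripper_force: 0.0
```

{"op": "carry_out", "data": {"moves": [{"jaw": 0.08, "dx": -0.036, "dy": 0.037, "dz": 0, "yaw": 0}, {"jaw": 0.08, "dx": -0.036, "dy": 0.037, "dz": 0, "yaw": 0}, {"jaw": 0.08, "dx": -0.036, "dy": 0.037, "dz": 0, "yaw": 0}, {"jaw": 0.08, "dx": -0.036, "dy": 0.037, "dz": 0, "yaw": 0}, {"jaw": 0.08, "dx": -0.036, "dy": 0.037, "dz": 0.02, "yaw": 0}, {"jaw": 0.08, "dx": -0.036, "dy": 0.036, "dz": 0.02, "yaw": 0}, {"jaw": 0.08, "dx": -0.036, "dy": 0.036, "dz": 0.02, "yaw": 0}, {"jaw": 0.08, "dx": -0.036, "dy": 0.036, "dz": 0.02, "yaw": 0}]}}

```text
t: 1.98
tool_pos: [0.5021, 0.3344, 0.1376]
orientation: [-2.046, -2.383, 0.001]
force: [-0.5, 0.4, 1.5]
opening: 0.0802
gripper_force: 0.0
```

Run:
```python
from st import *
go((.5007,.3355,.004),8.7)
```

```text
t 1.975 pos [0.5021 0.3344 0.1376] yang 8.71 zt [-5.e-04 -2.e-04 -1.e+00] q [0.502 0.19  1.572 0.    1.38  0.351] F [-0.5  0.4  1.5] op 0.08022499256939425 gf 0.0
yaw 0.0001
delta now-tool [ 0.0013 -0.0012  0.1336] after-yaw tool [ 0.0013 -0.0013  0.1336]
```

{"op": "carry_out", "data": {"moves": [{"jaw": 0.08, "dx": 0.0013, "dy": -0.0013, "dz": 0.035, "yaw": 0}, {"jaw": 0.08, "dx": 0, "dy": 0, "dz": 0.035, "yaw": 0}, {"jaw": 0.08, "dx": 0, "dy": 0, "dz": 0.035, "yaw": 0}, {"jaw": 0.08, "dx": 0, "dy": 0, "dz": 0.022, "yaw": 0}, {"jaw": 0.08, "dx": 0, "dy": 0, "dz": 0.0066, "yaw": 0}, {"jaw": 0.05, "dx": 0, "dy": 0, "dz": 0, "yaw": 0}, {"jaw": 0.05, "dx": 0, "dy": 0, "dz": 0, "yaw": 0}, {"jaw": 0.05, "dx": 0, "dy": 0, "dz": 0, "yaw": 0}]}}

```text
t: 2.98
tool_pos: [0.5008, 0.3374, 0.0065]
orientation: [2.046, 2.383, 0.004]
force: [0.9, -0.1, 2.2]
opening: 0.0567
gripper_force: 50.0
```

Run:
```python
from st import *
st()
im=snap('top','top1.png');
b=cv2.medianBlur(im[:,:,::-1].copy(),3).astype(int)
cv2.imwrite('pics/c3.png',np.hstack([cv2.resize(im[150:250,150:283,::-1],(399,300)),cv2.resize(snap('scene','s1.png')[120:260,180:366,::-1],(399,300))]))
```

```text
t 2.975 pos [0.5008 0.3374 0.0065] yang 8.71 zt [ 0.0023  0.0012 -1.    ] q [ 0.508  0.334  1.659 -0.     1.146  0.356] F [ 0.9 -0.1  2.2] op 0.05666083747543646 gf 49.98424172401428
```

View pics/c3.png

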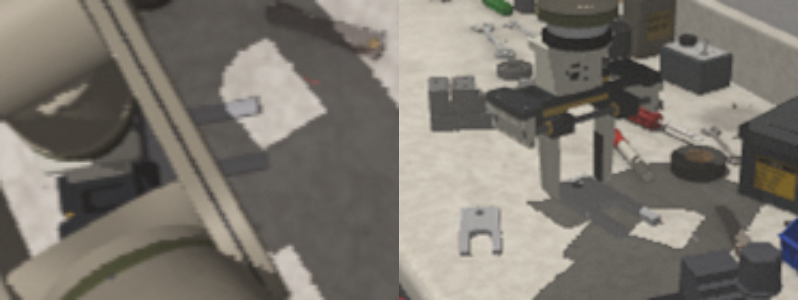

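In the right (scene) half, the fingers hold the heel of the large strap. In the top half the two tines stick out at about crop (245,105) and (245,160). The small fork at scene-crop (480,228) is a look-alike. Now I lift and travel.

{"op": "carry_out", "data": {"moves": [{"jaw": 0.05, "dx": 0, "dy": 0, "dz": -0.02, "yaw": 0}, {"jaw": 0.05, "dx": 0, "dy": 0, "dz": -0.035, "yaw": 0}, {"jaw": 0.05, "dx": 0, "dy": 0, "dz": -0.035, "yaw": 0}, {"jaw": 0.05, "dx": 0, "dy": 0, "dz": 0, "yaw": 0.1}, {"jaw": 0.05, "dx": 0, "dy": 0, "dz": 0, "yaw": 0.107}, {"jaw": 0.05, "dx": 0, "dy": 0, "dz": 0, "yaw": 0.1}, {"jaw": 0.05, "dx": -0.02, "dy": 0.004, "dz": 0, "yaw": 0}, {"jaw": 0.05, "dx": -0.035, "dy": 0.007, "dz": 0, "yaw": 0}]}}

```text
t: 4.08
tool_pos: [0.5018, 0.28, 0.0956]
orientation: [2.383, 2.047, 0.0]
force: [0.8, -0.0, -3.1]
opening: 0.0566
gripper_force: 50.0
```

{"op": "carry_out", "data": {"moves": [{"jaw": 0.05, "dx": -0.035, "dy": 0.007, "dz": 0, "yaw": 0}, {"jaw": 0.05, "dx": -0.035, "dy": 0.007, "dz": 0, "yaw": 0}, {"jaw": 0.05, "dx": -0.035, "dy": 0.006, "dz": 0, "yaw": 0}, {"jaw": 0.05, "dx": -0.025, "dy": 0.005, "dz": 0, "yaw": 0}, {"jaw": 0.05, "dx": 0, "dy": 0, "dz": 0, "yaw": 0}, {"jaw": 0.05, "dx": 0, "dy": 0, "dz": 0, "yaw": 0}]}}

```text
t: 4.82
tool_pos: [0.5066, 0.1482, 0.0954]
orientation: [-2.386, -2.043, -0.0]
force: [0.2, -0.4, -2.9]
opening: 0.0568
gripper_force: 50.0
```

Run:
```python
from st import *
go((.5047,.1285,.0675),-8.9)
a=snap('top','top2.png')[:,:,::-1];b=snap('scene','s2.png')[:,:,::-1]
cv2.imwrite('pics/c4.png',np.hstack([cv2.resize(a[150:250,250:390],(400,286)),cv2.resize(b[200:300,240:380],(400,286))]))
```

```text
t 4.825 pos [0.5066 0.1482 0.0954] yang -8.87 zt [ 2.e-04  3.e-04 -1.e+00] q [0.187 0.031 1.824 0.    1.287 0.342] F [ 0.2 -0.4 -2.9] op 0.05682604264962516 gf 49.96207237243652
yaw 0.0006
delta now-tool [-0.0198  0.0011  0.0279] after-yaw tool [-0.0198  0.0012  0.0279]
```

View pics/c4.png

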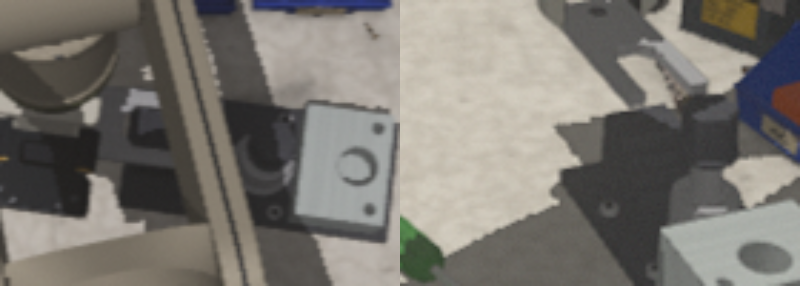

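The strap is held level, with its tines pointing at the screw. The near tine tip is at scene ≈(323,237), the far one at ≈(345,229), and the head at ≈(349,242). I'll check these against the predicted projections.

Run:
```python
from m import *
p=np.array([.5066,.1482]);a=np.radians(-98.87);x=np.array([np.cos(a),np.sin(a)]);y=np.array([-x[1],x[0]])
t=p+.1118*x
for n in('scene','top'):
  print(n,[np.round(proj(n,[*(t+s*y),z]),1).tolist() for s in(.029,.016,-.016,-.029) for z in(.0889,.0989)])
  b=np.array([.482,-.0167]);print('headtop',np.round(proj(n,[*b,.1145]),1),'head bot',np.round(proj(n,[*b,.0845]),1))
b=cv2.imread('pics/s2.png')[205:265,310:380];cv2.imwrite('pics/c5.png',cv2.resize(b,(700,600),interpolation=cv2.INTER_CUBIC))
```

```text
scene [[347.4, 231.3], [347.9, 226.6], [341.1, 232.5], [341.6, 227.7], [325.4, 235.3], [325.8, 230.5], [318.9, 236.5], [319.2, 231.7]]
headtop [349.3 236.1] head bot [347.9 251.1]
top [[322.3, 184.8], [322.6, 183.7], [321.6, 190.4], [321.9, 189.4], [319.7, 204.5], [320.0, 203.6], [319.0, 210.3], [319.3, 209.4]]
headtop [346.9 198. ] head bot [345.3 200.8]
```

View pics/c5.png

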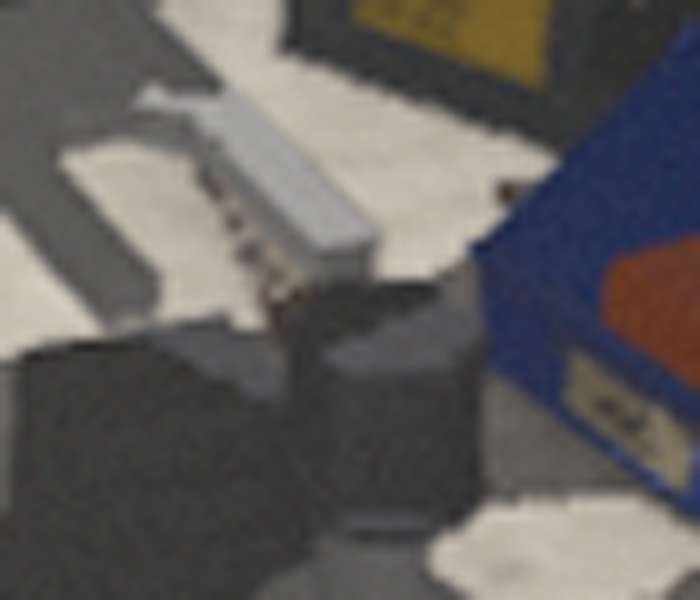

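The predicted tip corners agree to about 0.5 px laterally (far tip corner observed (347.5,229), predicted (348,227)). The head is offset by a similar camera bias. Next I lower and slide in step by step, watching the force.

{"op": "carry_out", "data": {"moves": [{"jaw": 0.05, "dx": -0.01, "dy": 0.001, "dz": 0.01, "yaw": 0}, {"jaw": 0.05, "dx": -0.01, "dy": 0.0005, "dz": 0.018, "yaw": 0}, {"jaw": 0.05, "dx": 0, "dy": 0, "dz": 0, "yaw": 0}, {"jaw": 0.05, "dx": -0.012, "dy": 0, "dz": 0, "yaw": 0}, {"jaw": 0.05, "dx": -0.012, "dy": 0, "dz": 0, "yaw": 0}, {"jaw": 0.05, "dx": -0.012, "dy": 0, "dz": 0, "yaw": 0}, {"jaw": 0.05, "dx": 0, "dy": 0, "dz": 0, "yaw": 0}]}}

```text
t: 5.8
tool_pos: [0.4997, 0.0919, 0.0674]
orientation: [2.388, 2.041, 0.001]
force: [0.3, 0.3, -2.6]
opening: 0.0569
gripper_force: 50.0
```

Run:
```python
from st import *
p,R=st();a=np.radians(-98.9);x=np.array([np.cos(a),np.sin(a)]);y=np.array([-x[1],x[0]]);d=p[:2]-[.482,-.0167]
print('tcp in fixture',d@x,d@y,'origin fx',d@x+.0468)
```

```text
t 5.8 pos [0.4997 0.0919 0.0674] yang -8.96 zt [ 6.e-04 -1.e-04 -1.e+00] q [ 0.081  0.011  1.9   -0.     1.231  0.237] F [ 0.3  0.3 -2.6] op 0.056862335236088406 gf 49.961870312690735
tcp in fixture -0.1099884759633095 0.0006905551101852639 origin fx -0.06318847596330951
```

{"op": "carry_out", "data": {"moves": [{"jaw": 0.05, "dx": -0.012, "dy": 0, "dz": 0, "yaw": 0}, {"jaw": 0.05, "dx": -0.012, "dy": 0, "dz": 0, "yaw": 0}, {"jaw": 0.05, "dx": -0.012, "dy": 0, "dz": 0, "yaw": 0}, {"jaw": 0.05, "dx": 0, "dy": 0, "dz": 0, "yaw": 0}]}}

```text
t: 6.3
tool_pos: [0.4938, 0.0564, 0.067]
orientation: [-2.388, -2.041, 0.0]
force: [-0.2, 0.2, -2.4]
opening: 0.0565
gripper_force: 50.0
```

Run:
```python
from st import *
p,R=st();a=np.radians(-98.9);x=np.array([np.cos(a),np.sin(a)]);y=np.array([-x[1],x[0]]);d=p[:2]-[.482,-.0167]
print('tcp in fixture',d@x,d@y,'origin fx',d@x+.0468)
a=snap('top','top3.png')[:,:,::-1];b=snap('scene','s3.png')[:,:,::-1]
cv2.imwrite('pics/c6.png',np.hstack([cv2.resize(a[160:245,280:400],(400,283)),cv2.resize(b[205:290,290:410],(400,283),interpolation=cv2.INTER_CUBIC)]))
```

```text
t 6.3 pos [0.4938 0.0564 0.067 ] yang -8.96 zt [-2.e-04 -1.e-04 -1.e+00] q [ 0.011 -0.018  1.929 -0.     1.231  0.167] F [-0.2  0.2 -2.4] op 0.05652464297909436 gf 49.961886405944824
tcp in fixture -0.07401289228242866 0.0003942957534166457 origin fx -0.02721289228242866
```

View pics/c6.png

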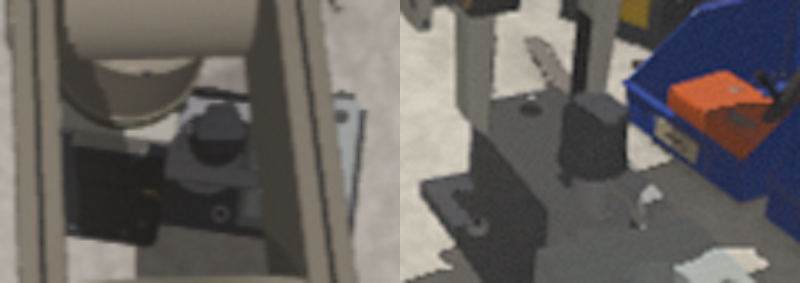

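The scene half shows the strap under the head, slot round the screw and heel over the step block. Now I lower it slowly.

{"op": "carry_out", "data": {"moves": [{"jaw": 0.05, "dx": -0.001, "dy": 0, "dz": 0.003, "yaw": 0}, {"jaw": 0.05, "dx": 0, "dy": 0, "dz": 0.002, "yaw": 0}, {"jaw": 0.05, "dx": 0, "dy": 0, "dz": 0.001, "yaw": 0}, {"jaw": 0.05, "dx": 0, "dy": 0, "dz": 0, "yaw": 0}]}}

```text
t: 6.9
tool_pos: [0.4938, 0.0565, 0.0609]
orientation: [-2.386, -2.043, 0.0]
force: [-1.1, 0.1, -2.5]
opening: 0.0568
gripper_force: 50.0
```

{"op": "carry_out", "data": {"moves": [{"jaw": 0.05, "dx": 0, "dy": 0, "dz": 0.001, "yaw": 0}, {"jaw": 0.05, "dx": 0, "dy": 0, "dz": 0.0, "yaw": 0}]}}

```text
t: 7.15
tool_pos: [0.494, 0.0564, 0.0605]
orientation: [-2.387, -2.043, -0.0]
force: [-2.6, 0.5, 4.8]
opening: 0.0565
gripper_force: 50.0
```

{"op": "carry_out", "data": {"moves": [{"jaw": 0.05, "dx": 0, "dy": 0, "dz": 0.001, "yaw": 0}, {"jaw": 0.05, "dx": 0, "dy": 0, "dz": 0.0, "yaw": 0}]}}

```text
t: 7.4
tool_pos: [0.494, 0.0565, 0.0604]
orientation: [-2.387, -2.043, -0.0]
force: [-8.7, 0.5, 13.0]
opening: 0.0567
gripper_force: 50.0
```

{"op": "carry_out", "data": {"moves": [{"jaw": 0.05, "dx": 0, "dy": 0, "dz": -0.0015, "yaw": 0}, {"jaw": 0.075, "dx": 0, "dy": 0, "dz": 0, "yaw": 0}, {"jaw": 0.075, "dx": 0, "dy": 0, "dz": 0, "yaw": 0}, {"jaw": 0.075, "dx": 0, "dy": 0, "dz": 0, "yaw": 0}, {"jaw": 0.075, "dx": 0, "dy": 0, "dz": -0.02, "yaw": 0}, {"jaw": 0.075, "dx": 0, "dy": 0, "dz": -0.035, "yaw": 0}, {"jaw": 0.06, "dx": 0, "dy": 0, "dz": -0.03, "yaw": 0}, {"jaw": 0.06, "dx": 0, "dy": 0, "dz": 0, "yaw": 0}]}}

```text
t: 8.4
tool_pos: [0.496, 0.0563, 0.1484]
orientation: [2.384, 2.04, 0.007]
force: [0.2, -0.0, -0.5]
opening: 0.0617
gripper_force: 0.0
```

Run:
```python
from st import *
st()
a=snap('top','top4.png')[:,:,::-1];b=snap('scene','s4.png')[:,:,::-1]
cv2.imwrite('pics/c7.png',np.hstack([cv2.resize(a[165:245,280:400],(400,267),interpolation=cv2.INTER_CUBIC),cv2.resize(b[210:290,290:410],(400,267),interpolation=cv2.INTER_CUBIC)]))
```

```text
t 8.4 pos [0.496  0.0563 0.1484] yang -8.88 zt [ 0.0055  0.     -1.    ] q [ 0.01  -0.106  1.856 -0.     1.386  0.165] F [ 0.2 -0.  -0.5] op 0.06167676690313167 gf 0.0
```

View pics/c7.png

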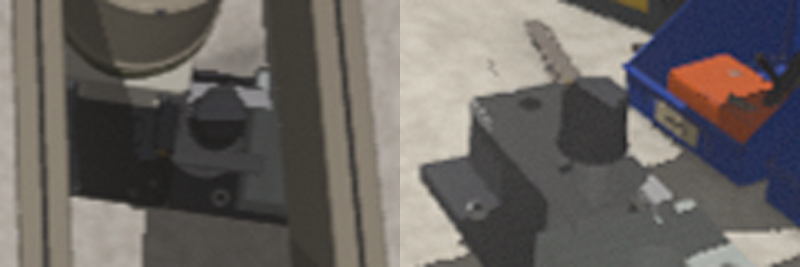

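The strap lies flat, with heel on the step block, tines on the work and the head above. The hex top face in the top half has corners at about left/right (190,103) and (247,105), so its flats face roughly world ±x. I go over the screw with a pre-turn of about 51° to gain wrist range.

{"op": "carry_out", "data": {"moves": [{"jaw": 0.06, "dx": -0.037, "dy": -0.0013, "dz": 0, "yaw": 0}, {"jaw": 0.06, "dx": -0.037, "dy": -0.0013, "dz": 0, "yaw": 0}, {"jaw": 0.06, "dx": 0, "dy": 0, "dz": 0, "yaw": 0.178}, {"jaw": 0.06, "dx": 0, "dy": 0, "dz": 0, "yaw": 0.178}, {"jaw": 0.06, "dx": 0, "dy": 0, "dz": 0, "yaw": 0.178}, {"jaw": 0.06, "dx": 0, "dy": 0, "dz": 0, "yaw": 0.178}, {"jaw": 0.06, "dx": 0, "dy": 0, "dz": 0, "yaw": 0.178}, {"jaw": 0.06, "dx": 0, "dy": 0, "dz": 0, "yaw": 0}], "grip_force": 4}}

```text
t: 9.5
tool_pos: [0.4788, -0.0163, 0.1437]
orientation: [-3.032, -0.818, 0.004]
force: [-0.2, -0.1, 0.0]
opening: 0.06
gripper_force: 0.0
```

Run:
```python
from st import *
go((.482,-.0165,.091),-60)
```

```text
t 9.5 pos [ 0.4788 -0.0163  0.1437] yang -59.81 zt [-2.8e-03  4.0e-04 -1.0e+00] q [-0.141 -0.151  1.905 -0.     1.39   0.903] F [-0.2 -0.1  0. ] op 0.059956936512854594 gf 0.0
yaw 0.0032
delta now-tool [0.0028 0.0019 0.0527] after-yaw tool [0.0027 0.0018 0.0527]
```

{"op": "carry_out", "data": {"moves": [{"jaw": 0.06, "dx": 0.0028, "dy": 0.0018, "dz": 0.018, "yaw": 0}, {"jaw": 0.06, "dx": 0, "dy": 0, "dz": 0.02, "yaw": 0}, {"jaw": 0.05, "dx": 0, "dy": 0, "dz": 0.0145, "yaw": 0}, {"jaw": 0.04, "dx": 0, "dy": 0, "dz": 0, "yaw": 0}, {"jaw": 0.034, "dx": 0, "dy": 0, "dz": 0, "yaw": 0}, {"jaw": 0.028, "dx": 0, "dy": 0, "dz": 0, "yaw": 0}, {"jaw": 0.028, "dx": 0, "dy": 0, "dz": 0, "yaw": 0}]}}

```text
t: 10.38
tool_pos: [0.4836, -0.0166, 0.0936]
orientation: [3.033, 0.817, 0.001]
force: [0.1, -0.1, -0.8]
opening: 0.0343
gripper_force: 4.0
```

Run:
```python
from st import *
st()
```

```text
t 10.375 pos [ 0.4836 -0.0166  0.0936] yang -59.86 zt [ 1.e-03 -1.e-04 -1.e+00] q [-0.14  -0.089  1.945 -0.     1.285  0.905] F [ 0.1 -0.1 -0.8] op 0.0342882426016912 gf 3.9915930540882982
```

The opening of 34.3 mm means the pads sit on corners, so I reopen, turn 30° and close on the flats.

{"op": "carry_out", "data": {"moves": [{"jaw": 0.045, "dx": 0, "dy": 0, "dz": 0.001, "yaw": 0}, {"jaw": 0.045, "dx": 0, "dy": 0, "dz": 0, "yaw": 0.175}, {"jaw": 0.045, "dx": 0, "dy": 0, "dz": 0, "yaw": 0.175}, {"jaw": 0.045, "dx": 0, "dy": 0, "dz": 0, "yaw": 0.174}, {"jaw": 0.034, "dx": 0, "dy": 0, "dz": 0, "yaw": 0}, {"jaw": 0.028, "dx": 0, "dy": 0, "dz": 0, "yaw": 0}, {"jaw": 0.028, "dx": 0, "dy": 0, "dz": 0, "yaw": 0}]}}

```text
t: 11.25
tool_pos: [0.4833, -0.0165, 0.0922]
orientation: [-3.141, -0.006, -0.001]
force: [-0.0, 0.8, 1.4]
opening: 0.0347
gripper_force: 4.0
```

```bash
cat > head.py <<'E'
from st import *
s=read_state()
st(); import sys
im=snap('scene',sys.argv[1]+'.png')
b=cv2.GaussianBlur(cv2.cvtColor(im,cv2.COLOR_RGB2GRAY),(3,3),0)
print(b[228:262:1,346:354].mean(1).round(0).astype(int).tolist())
E
python3 head.py h0
```

```text
t 11.25 pos [ 0.4833 -0.0165  0.0922] yang -89.77 zt [ 3.e-04  1.e-04 -1.e+00] q [-0.14  -0.088  1.946  0.     1.283  1.426] F [-0.   0.8  1.4] op 0.034670937305110026 gf 4.001082264949218
[148, 151, 154, 154, 134, 94, 64, 60, 63, 65, 67, 72, 77, 79, 76, 71, 70, 71, 71, 72, 73, 73, 72, 71, 72, 72, 69, 63, 59, 58, 61, 73, 87, 92]
```

{"op": "carry_out", "data": {"moves": [{"jaw": 0.026, "dx": 0, "dy": 0, "dz": 0, "yaw": 0}, {"jaw": 0.026, "dx": 0, "dy": 0, "dz": 0, "yaw": 0}], "grip_force": 10}}

```text
t: 11.55
tool_pos: [0.4833, -0.0165, 0.0922]
orientation: [-3.142, -0.003, -0.0]
force: [0.4, 1.5, 2.0]
opening: 0.0345
gripper_force: 10.0
```

```bash
python3 head.py h1
python3 - <<'E'
import cv2,numpy as np
a=cv2.imread('pics/h1.png')[195:275,305:405]
cv2.imwrite('pics/c8.png',cv2.resize(a,(750,600),interpolation=cv2.INTER_CUBIC))
E
```

```text
t 11.55 pos [ 0.4833 -0.0165  0.0922] yang -89.87 zt [ 3.e-04  1.e-04 -1.e+00] q [-0.14  -0.088  1.946  0.     1.283  1.428] F [0.4 1.5 2. ] op 0.034490642325341346 gf 10.002826689305948
[147, 150, 152, 152, 133, 94, 64, 60, 64, 66, 69, 73, 77, 80, 77, 73, 71, 72, 72, 74, 75, 74, 73, 71, 71, 72, 69, 63, 59, 58, 61, 73, 87, 92]
```

View pics/c8.png

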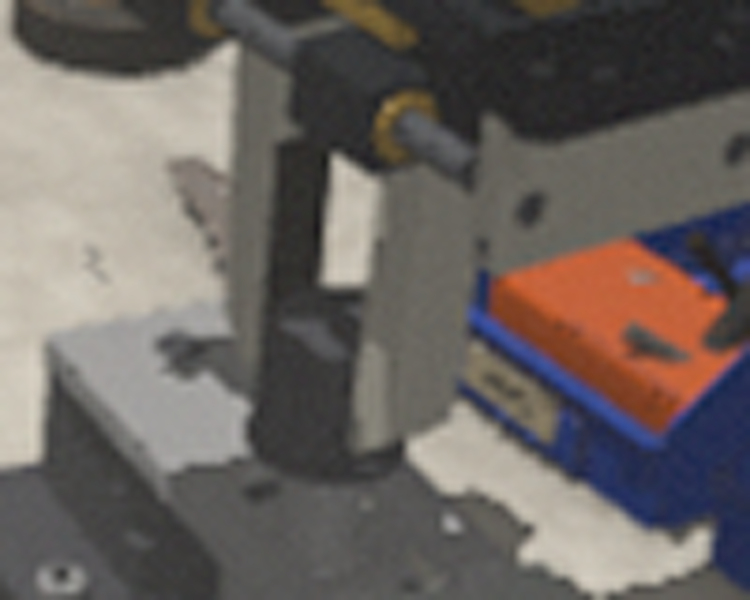

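The fingers straddle the head, apparently on corners again (34.5 mm). I reopen fully, turn 15° and close.

{"op": "carry_out", "data": {"moves": [{"jaw": 0.048, "dx": 0, "dy": 0, "dz": 0, "yaw": 0}, {"jaw": 0.048, "dx": 0, "dy": 0, "dz": 0, "yaw": 0}, {"jaw": 0.048, "dx": 0, "dy": 0, "dz": 0, "yaw": 0.175}, {"jaw": 0.048, "dx": 0, "dy": 0, "dz": 0, "yaw": 0.175}, {"jaw": 0.028, "dx": 0, "dy": 0, "dz": 0, "yaw": 0}, {"jaw": 0.028, "dx": 0, "dy": 0, "dz": 0, "yaw": 0}, {"jaw": 0.028, "dx": 0, "dy": 0, "dz": 0, "yaw": 0}], "grip_force": 8}}

```text
t: 12.48
tool_pos: [0.4831, -0.0165, 0.092]
orientation: [-3.095, 0.541, 0.0]
force: [0.5, -0.3, -0.3]
opening: 0.0341
gripper_force: 8.0
```

```bash
python3 head.py h2
```

```text
t 12.475 pos [ 0.4831 -0.0165  0.092 ] yang -109.82 zt [-1.e-04  1.e-04 -1.e+00] q [-0.14  -0.088  1.947  0.     1.283  1.776] F [ 0.5 -0.3 -0.3] op 0.034077857882560014 gf 7.996636616298929
[92, 91, 87, 81, 78, 79, 80, 81, 83, 88, 92, 94, 94, 92, 89, 88, 87, 88, 89, 91, 91, 91, 91, 92, 93, 92, 84, 71, 59, 56, 61, 74, 88, 93]
```

Run:
```python
from m import *
b=[.482,-.0167]
for f,r0 in(('scene0',243),('s4',243),('h0',243),('h2',243)):
    g=cv2.cvtColor(cv2.imread(f'pics/{f}.png'),cv2.COLOR_BGR2GRAY).astype(float)
    print(f);print(list(range(333,366)));
    print('side',g[244:251,333:366].mean(0).round(0).astype(int).tolist())
    for r in range(230,242,1): print(r,g[r,333:366].astype(int).tolist()) if f in('scene0','s4') else 0
# predicted corner columns at head height vs. hex orientation
for c in range(0,60,10):
    print(c,[ [round(proj('scene',[b[0]+.0173*np.cos(np.radians(c+60*k)),b[1]+.0173*np.sin(np.radians(c+60*k)),.1145])[i],1) for i in(0,1)] for k in range(6)])
```

```text
scene0
[333, 334, 335, 336, 337, 338, 339, 340, 341, 342, 343, 344, 345, 346, 347, 348, 349, 350, 351, 352, 353, 354, 355, 356, 357, 358, 359, 360, 361, 362, 363, 364, 365]
side [67, 66, 65, 68, 67, 65, 62, 62, 62, 62, 62, 62, 60, 60, 60, 59, 60, 58, 59, 57, 57, 57, 54, 52, 57, 140, 174, 169, 166, 157, 146, 132, 110]
230 [123, 86, 84, 112, 125, 114, 117, 113, 114, 123, 144, 167, 171, 172, 170, 173, 177, 183, 181, 183, 180, 177, 177, 156, 100, 72, 75, 72, 62, 50, 52, 53, 49]
231 [139, 116, 100, 100, 111, 116, 119, 118, 116, 116, 126, 159, 175, 176, 174, 177, 180, 182, 185, 180, 179, 177, 178, 184, 136, 61, 71, 81, 75, 60, 55, 49, 49]
232 [164, 142, 118, 103, 88, 104, 116, 118, 117, 113, 108, 138, 160, 157, 157, 160, 160, 164, 163, 163, 175, 180, 180, 182, 140, 61, 56, 70, 76, 79, 64, 53, 52]
233 [166, 151, 131, 103, 101, 123, 121, 117, 115, 99, 87, 87, 90, 91, 91, 91, 92, 91, 91, 103, 135, 171, 180, 179, 133, 60, 47, 50, 62, 74, 79, 74, 59]
234 [167, 163, 131, 89, 115, 130, 112, 105, 100, 85, 80, 77, 77, 77, 78, 76, 79, 77, 80, 73, 82, 135, 167, 177, 139, 69, 46, 48, 53, 58, 70, 80, 7
[... 4469 characters left out ...]
t64(231.8)], [np.float64(343.3), np.float64(231.6)], [np.float64(339.2), np.float64(235.9)], [np.float64(345.3), np.float64(240.5)], [np.float64(355.6), np.float64(240.7)], [np.float64(359.5), np.float64(236.3)]]
40 [[np.float64(351.6), np.float64(231.4)], [np.float64(342.0), np.float64(232.1)], [np.float64(339.6), np.float64(236.8)], [np.float64(347.0), np.float64(241.0)], [np.float64(356.9), np.float64(240.2)], [np.float64(359.1), np.float64(235.4)]]
50 [[np.float64(349.9), np.float64(231.2)], [np.float64(340.9), np.float64(232.7)], [np.float64(340.2), np.float64(237.7)], [np.float64(348.8), np.float64(241.2)], [np.float64(358.0), np.float64(239.6)], [np.float64(358.4), np.float64(234.5)]]
```

{"op": "carry_out", "data": {"moves": [{"jaw": 0.06, "dx": 0, "dy": 0, "dz": 0, "yaw": 0}, {"jaw": 0.06, "dx": 0, "dy": 0, "dz": 0, "yaw": -0.174}, {"jaw": 0.06, "dx": 0, "dy": 0, "dz": 0, "yaw": -0.174}, {"jaw": 0.06, "dx": 0, "dy": 0, "dz": 0, "yaw": -0.174}, {"jaw": 0.06, "dx": 0, "dy": 0, "dz": 0, "yaw": -0.175}, {"jaw": 0.06, "dx": 0, "dy": 0, "dz": 0, "yaw": -0.175}, {"jaw": 0.06, "dx": 0, "dy": 0, "dz": 0, "yaw": -0.175}, {"jaw": 0.06, "dx": 0, "dy": 0, "dz": 0, "yaw": -0.175}]}}

```text
t: 13.52
tool_pos: [0.4832, -0.0166, 0.0921]
orientation: [2.842, 1.338, 0.0]
force: [0.0, 1.3, 0.3]
opening: 0.06
gripper_force: 0.0
```

{"op": "carry_out", "data": {"moves": [{"jaw": 0.06, "dx": 0, "dy": 0, "dz": 0, "yaw": -0.17}, {"jaw": 0.06, "dx": 0, "dy": 0, "dz": 0, "yaw": 0}]}}

```text
t: 13.78
tool_pos: [0.4832, -0.0166, 0.0921]
orientation: [2.724, 1.565, -0.0]
force: [0.5, 0.6, 0.2]
opening: 0.0596
gripper_force: 0.0
```

Run:
```python
from st import *
p,R=st()
g=cv2.cvtColor(snap('scene','h3.png'),cv2.COLOR_RGB2GRAY)
print(list(range(328,372)))
for r in range(226,256): print(r,g[r,328:372].tolist())
for s in(-.03,.03):
  for z in (0,.02): print(s,z,np.round(proj('scene',p+R@[0,s,-z]),1))
```

```text
t 13.775 pos [ 0.4832 -0.0166  0.0921] yang -30.23 zt [ 0.e+00 -1.e-04 -1.e+00] q [-0.14  -0.088  1.947 -0.     1.283  0.387] F [0.5 0.6 0.2] op 0.059622253571920775 gf 0.0
[328, 329, 330, 331, 332, 333, 334, 335, 336, 337, 338, 339, 340, 341, 342, 343, 344, 345, 346, 347, 348, 349, 350, 351, 352, 353, 354, 355, 356, 357, 358, 359, 360, 361, 362, 363, 364, 365, 366, 367, 368, 369, 370, 371]
226 [110, 110, 108, 109, 109, 83, 100, 123, 125, 123, 121, 132, 152, 175, 183, 184, 184, 186, 185, 186, 184, 183, 185, 186, 187, 187, 187, 186, 185, 184, 185, 176, 130, 69, 46, 49, 49, 50, 51, 49, 45, 40, 47, 87]
227 [112, 109, 108, 107, 108, 79, 110, 132, 125, 125, 126, 123, 122, 159, 183, 180, 182, 180, 181, 181, 179, 180, 183, 184, 186, 184, 191, 192, 191, 192, 180, 134, 68, 48, 48, 49, 56, 53, 53, 51, 42, 42, 52, 91]
228 [108, 108, 110, 111, 100, 73, 114, 132, 120, 125, 125, 125, 121, 157, 181, 180, 180, 179, 178, 178, 181, 184, 186, 187, 190, 189, 191, 192, 184, 174, 133, 66, 46, 52, 53, 54, 51, 50, 50, 51, 44, 43, 61, 94]
229 [110, 110, 107, 110, 101, 70, 93, 104, 117, 129, 123, 123, 123, 14
[... 4668 characters left out ...]
, 185, 180, 171, 165, 123]
253 [89, 88, 90, 89, 88, 91, 88, 94, 85, 67, 57, 57, 59, 57, 61, 59, 59, 59, 61, 58, 62, 59, 53, 59, 63, 58, 58, 53, 54, 53, 85, 161, 187, 182, 181, 179, 177, 179, 179, 183, 185, 177, 170, 140]
254 [89, 89, 88, 91, 87, 87, 87, 91, 89, 77, 56, 57, 59, 58, 62, 59, 59, 59, 59, 58, 55, 58, 59, 58, 55, 59, 57, 55, 54, 53, 76, 158, 190, 184, 182, 180, 176, 179, 175, 177, 179, 179, 176, 173]
255 [87, 90, 87, 87, 90, 88, 89, 87, 90, 84, 75, 59, 56, 54, 60, 61, 63, 60, 60, 57, 59, 56, 57, 58, 56, 56, 54, 56, 56, 51, 93, 159, 189, 189, 186, 184, 181, 182, 178, 177, 181, 178, 181, 177]
-0.03 0 [331.4 246.8]
-0.03 0.02 [332.2 236.8]
0.03 0 [366.1 247.5]
0.03 0.02 [367.3 237.5]
```

Run:
```python
from m import *
p=np.array([.4832,-.0166,.0921]);a=np.radians(-30.2)
yt=np.array([np.cos(a),np.sin(a),0]);xt=np.array([-np.sin(a),np.cos(a),0])
for s in(-.0298,.0298):
  for x in(-.0075,.0075):
    print(s,x,[np.round(proj('scene',p+s*yt+x*xt+[0,0,z]),1).tolist() for z in(0,.01,.02)])
for b in([.482,-.0167],[.4803,-.015]):
  for z in(.09,.1,.11):
    print(b,z,sorted(round(proj('scene',[b[0]+.0173*np.cos(np.radians(30+60*k)),b[1]+.0173*np.sin(np.radians(30+60*k)),z])[0],1) for k in range(6)))
# lit head top in top view
g=cv2.cvtColor(cv2.imread('pics/top0.png'),cv2.COLOR_BGR2GRAY)
for r in range(188,214):print(r,g[r,332:362].tolist())
print([np.round(proj('top',[.482+.0173*np.cos(np.radians(30+60*k)),-.0167+.0173*np.sin(np.radians(30+60*k)),.1145]),1).tolist() for k in range(6)])
```

```text
-0.0298 -0.0075 [[331.9, 249.1], [332.3, 244.1], [332.7, 239.0]]
-0.0298 0.0075 [[331.2, 244.5], [331.6, 239.5], [332.0, 234.5]]
0.0298 -0.0075 [[366.6, 249.8], [367.2, 244.8], [367.8, 239.8]]
0.0298 0.0075 [[365.3, 245.2], [365.9, 240.3], [366.5, 235.3]]
[0.482, -0.0167] 0.09 [np.float64(338.1), np.float64(342.2), np.float64(344.1), np.float64(352.0), np.float64(354.3), np.float64(358.1)]
[0.482, -0.0167] 0.1 [np.float64(338.6), np.float64(342.6), np.float64(344.6), np.float64(352.5), np.float64(354.8), np.float64(358.7)]
[0.482, -0.0167] 0.11 [np.float64(339.0), np.float64(343.1), np.float64(345.1), np.float64(353.0), np.float64(355.3), np.float64(359.2)]
[0.4803, -0.015] 0.09 [np.float64(336.8), np.float64(340.8), np.float64(342.7), np.float64(350.6), np.float64(352.9), np.float64(356.7)]
[0.4803, -0.015] 0.1 [np.float64(337.2), np.float64(341.3), np.float64(343.2), np.float64(351.1), np.float64(353.4), np.float64(357.3)]
[0.4803, -0.015] 0.11 [np.float64(337.6), np.float64(341.7), np.float64(343.7), np.float64(351.6), np.float64(353.9), np.float64(357.8)]
188 [70, 70, 70, 70, 69,
[... 2910 characters left out ...]
64, 164, 163]
210 [137, 114, 86, 87, 108, 144, 159, 159, 153, 144, 140, 128, 118, 129, 145, 148, 151, 142, 127, 120, 101, 75, 99, 144, 165, 166, 165, 163, 162, 162]
211 [139, 130, 98, 82, 86, 103, 140, 161, 160, 158, 155, 156, 154, 154, 153, 149, 138, 118, 118, 119, 93, 75, 110, 152, 166, 166, 168, 165, 162, 162]
212 [119, 141, 119, 85, 84, 88, 92, 112, 140, 160, 161, 160, 157, 152, 140, 111, 93, 114, 128, 103, 72, 73, 114, 154, 167, 166, 165, 164, 163, 163]
213 [99, 132, 142, 117, 88, 84, 88, 89, 90, 95, 101, 100, 91, 88, 92, 89, 101, 123, 113, 81, 69, 74, 126, 165, 167, 167, 165, 162, 162, 164]
[[342.6, 191.2], [338.9, 198.1], [343.1, 204.9], [351.2, 204.7], [354.9, 197.8], [350.6, 191.1]]
```

Head and fingers compared in scene: the fingers' mid column is ≈350, the head's ≈348. Together with the top view, this puts the head about 3 mm off the TCP, so the jaws stopped on one side. The flats face yang 0/±60. I recentre and close at −60.

{"op": "carry_out", "data": {"moves": [{"jaw": 0.055, "dx": 0, "dy": 0, "dz": 0, "yaw": 0.174}, {"jaw": 0.055, "dx": 0, "dy": 0, "dz": 0, "yaw": 0.174}, {"jaw": 0.055, "dx": 0, "dy": 0, "dz": 0, "yaw": 0.172}, {"jaw": 0.045, "dx": -0.0014, "dy": -0.003, "dz": 0, "yaw": 0}, {"jaw": 0.036, "dx": 0, "dy": 0, "dz": 0, "yaw": 0}, {"jaw": 0.028, "dx": 0, "dy": 0, "dz": 0, "yaw": 0}, {"jaw": 0.028, "dx": 0, "dy": 0, "dz": 0, "yaw": 0}], "grip_force": 5}}

```text
t: 14.7
tool_pos: [0.4805, -0.0147, 0.0921]
orientation: [3.034, 0.814, -0.0]
force: [-0.6, -0.0, -1.1]
opening: 0.0345
gripper_force: 5.0
```

```bash
python3 head.py h4
```

```text
t 14.7 pos [ 0.4805 -0.0147  0.0921] yang -59.95 zt [ 0.e+00 -1.e-04 -1.e+00] q [-0.137 -0.096  1.954 -0.     1.283  0.909] F [-0.6 -0.  -1.1] op 0.03447075032678802 gf 4.977758835302666
[184, 187, 190, 187, 158, 104, 67, 57, 56, 56, 58, 60, 62, 60, 58, 58, 58, 59, 59, 58, 58, 58, 58, 58, 58, 58, 57, 57, 57, 59, 65, 78, 90, 96]
```

{"op": "carry_out", "data": {"moves": [{"jaw": 0.028, "dx": 0, "dy": 0, "dz": 0, "yaw": -0.1}, {"jaw": 0.028, "dx": 0, "dy": 0, "dz": 0, "yaw": -0.15}, {"jaw": 0.028, "dx": 0, "dy": 0, "dz": 0, "yaw": -0.1}, {"jaw": 0.028, "dx": 0, "dy": 0, "dz": 0, "yaw": 0}]}}

```text
t: 15.25
tool_pos: [0.4808, -0.0148, 0.0923]
orientation: [2.846, 1.328, 0.001]
force: [-0.2, -2.1, 1.7]
opening: 0.0348
gripper_force: 5.0
```

{"op": "carry_out", "data": {"moves": [{"jaw": 0.028, "dx": 0, "dy": 0, "dz": 0, "yaw": -0.1}, {"jaw": 0.028, "dx": 0, "dy": 0, "dz": 0, "yaw": -0.05}, {"jaw": 0.028, "dx": 0, "dy": 0, "dz": 0, "yaw": 0}]}}

```text
t: 15.62
tool_pos: [0.4808, -0.0148, 0.0924]
orientation: [2.74, 1.535, 0.001]
force: [0.0, -2.2, 2.7]
opening: 0.0346
gripper_force: 5.0
```

Run:
```python
from st import *
p,R=st()
g=cv2.cvtColor(snap('scene','h5.png'),cv2.COLOR_RGB2GRAY)
for r in range(228,262): print(r,g[r,332:366].tolist())
```

```text
t 15.625 pos [ 0.4808 -0.0148  0.0924] yang -31.48 zt [ 7.e-04 -3.e-04 -1.e+00] q [-0.137 -0.096  1.954 -0.     1.283  0.412] F [ 0.  -2.2  2.7] op 0.0345630059644105 gf 5.029665736947209
228 [110, 107, 106, 107, 107, 107, 89, 90, 115, 157, 181, 181, 179, 179, 177, 180, 181, 181, 185, 186, 189, 190, 190, 195, 185, 174, 127, 51, 40, 83, 106, 106, 105, 103]
229 [107, 108, 108, 109, 110, 108, 89, 86, 114, 140, 161, 176, 178, 178, 179, 180, 182, 185, 191, 194, 193, 192, 191, 192, 156, 94, 61, 34, 46, 89, 109, 103, 105, 106]
230 [109, 108, 109, 107, 109, 109, 85, 90, 119, 124, 133, 156, 177, 183, 181, 183, 184, 191, 192, 193, 194, 191, 190, 190, 165, 109, 53, 45, 48, 91, 108, 106, 107, 107]
231 [107, 107, 108, 108, 107, 108, 83, 103, 129, 127, 123, 133, 172, 190, 181, 177, 188, 195, 197, 198, 197, 195, 191, 190, 199, 148, 52, 38, 54, 91, 109, 106, 105, 106]
232 [108, 108, 109, 108, 109, 109, 82, 103, 128, 128, 127, 119, 145, 167, 148, 129, 151, 172, 176, 182, 189, 194, 191, 191, 194, 149, 59, 40, 61, 92, 107, 106, 103, 105]
233 [110, 112, 107, 107, 108, 109, 86, 99, 118, 114, 113, 93, 84,
[... 3595 characters left out ...]
0, 96, 89, 75, 61, 61, 61, 56, 58, 60, 56, 57, 57, 57, 56, 58, 59, 58, 72, 84, 86, 87, 80, 118, 166, 191, 192, 190, 187]
258 [88, 88, 88, 87, 87, 92, 92, 91, 88, 78, 73, 71, 67, 65, 62, 64, 64, 60, 59, 66, 68, 70, 73, 83, 88, 90, 85, 85, 79, 117, 167, 187, 189, 187]
259 [89, 88, 87, 88, 86, 86, 84, 78, 70, 80, 86, 90, 88, 85, 82, 81, 80, 80, 80, 84, 84, 86, 87, 86, 86, 87, 86, 83, 85, 83, 120, 168, 189, 190]
260 [89, 90, 88, 88, 87, 74, 60, 59, 62, 76, 88, 87, 89, 93, 94, 94, 93, 94, 93, 87, 92, 87, 84, 88, 86, 88, 86, 84, 86, 87, 80, 118, 169, 188]
261 [87, 90, 91, 86, 89, 82, 65, 66, 72, 77, 87, 87, 90, 91, 93, 92, 90, 92, 93, 90, 105, 113, 94, 85, 86, 84, 88, 88, 86, 86, 84, 82, 117, 168]
```

The rows show the left finger touching the head and a background gap of about 4 mm at the right finger (cols 356–358). So the head is still about 2 mm to the −y side of the tool. The screw did turn with the fingers. I shift and close again.

{"op": "carry_out", "data": {"moves": [{"jaw": 0.037, "dx": 0, "dy": 0, "dz": 0, "yaw": 0}, {"jaw": 0.037, "dx": 0, "dy": -0.0022, "dz": 0, "yaw": 0}, {"jaw": 0.028, "dx": 0, "dy": 0, "dz": 0, "yaw": 0}, {"jaw": 0.028, "dx": 0, "dy": 0, "dz": 0, "yaw": 0}, {"jaw": 0.028, "dx": 0, "dy": 0, "dz": 0, "yaw": 0}]}}

```text
t: 16.3
tool_pos: [0.4795, -0.0138, 0.0922]
orientation: [2.738, 1.537, 0.002]
force: [5.4, -3.2, -3.1]
opening: 0.0352
gripper_force: 4.9
```

Run:
```python
from st import *
p,R=st()
g=cv2.cvtColor(snap('scene','h6.png'),cv2.COLOR_RGB2GRAY)
for r in (232,233,234,235,236,237,240,244,248,249): print(r,g[r,332:366].tolist())
```

```text
t 16.3 pos [ 0.4795 -0.0138  0.0922] yang -31.38 zt [ 2.1e-03 -7.0e-04 -1.0e+00] q [-0.135 -0.101  1.959 -0.     1.282  0.412] F [ 5.4 -3.2 -3.1] op 0.0351582995599316 gf 4.880428759352071
232 [110, 107, 109, 106, 110, 82, 104, 130, 126, 127, 130, 119, 147, 166, 148, 150, 168, 178, 186, 193, 196, 192, 190, 192, 194, 146, 45, 51, 92, 107, 105, 105, 105, 104]
233 [108, 108, 108, 111, 103, 80, 107, 126, 118, 112, 110, 96, 73, 56, 49, 42, 58, 112, 132, 153, 164, 174, 187, 190, 192, 137, 34, 64, 95, 106, 106, 105, 105, 104]
234 [109, 108, 107, 108, 101, 76, 103, 109, 84, 65, 55, 54, 52, 54, 54, 55, 53, 54, 42, 63, 70, 110, 151, 175, 182, 128, 36, 69, 100, 106, 108, 106, 105, 105]
235 [110, 109, 106, 109, 99, 79, 64, 56, 53, 56, 53, 55, 53, 57, 57, 58, 53, 54, 56, 53, 51, 51, 44, 111, 149, 110, 35, 71, 99, 106, 105, 108, 105, 108]
236 [109, 109, 109, 110, 97, 86, 69, 54, 58, 57, 55, 59, 57, 57, 58, 54, 54, 57, 53, 56, 58, 54, 51, 95, 140, 111, 38, 74, 102, 107, 105, 104, 108, 106]
237 [106, 106, 107, 110, 96, 95, 84, 54, 58, 59, 57, 55, 59, 60, 56, 57, 56, 56, 54, 55, 53, 59, 51, 85, 131, 107, 34, 86, 109, 107, 107, 107, 106, 104]
240 [108, 105, 107, 112, 87, 77, 72, 58, 56, 57, 60, 59, 58, 58, 58, 57, 58, 59, 58, 56, 60, 56, 58, 55, 63, 56, 45, 89, 107, 104, 105, 105, 105, 106]
244 [108, 107, 109, 109, 90, 91, 86, 54, 59, 57, 57, 61, 58, 60, 58, 59, 60, 59, 58, 58, 61, 56, 55, 56, 48, 40, 69, 100, 106, 106, 106, 107, 106, 107]
248 [111, 107, 107, 99, 97, 98, 75, 57, 56, 58, 56, 58, 61, 61, 55, 59, 59, 57, 60, 57, 58, 57, 53, 74, 92, 71, 84, 108, 104, 105, 113, 138, 162, 142]
249 [92, 103, 109, 97, 87, 75, 54, 56, 61, 57, 60, 58, 58, 62, 56, 56, 60, 56, 59, 54, 55, 59, 53, 68, 93, 75, 88, 104, 102, 112, 147, 169, 177, 171]
```

Consistent explanation: the pads stand in, so the opening reads about 34.5 mm when seated on the 30 mm flats, and the head did turn with the fingers. A loose grip is therefore jaw ≈ 0.0365. I recentre and regrip 60° forward for wrist range, then turn back loosely.

{"op": "carry_out", "data": {"moves": [{"jaw": 0.05, "dx": 0, "dy": 0, "dz": 0, "yaw": 0}, {"jaw": 0.05, "dx": 0, "dy": 0.0024, "dz": 0, "yaw": 0.174}, {"jaw": 0.05, "dx": 0, "dy": 0, "dz": 0, "yaw": 0.174}, {"jaw": 0.05, "dx": 0, "dy": 0, "dz": 0, "yaw": 0.175}, {"jaw": 0.05, "dx": 0, "dy": 0, "dz": 0, "yaw": 0.175}, {"jaw": 0.05, "dx": 0, "dy": 0, "dz": 0, "yaw": 0.175}, {"jaw": 0.04, "dx": 0, "dy": 0, "dz": 0, "yaw": 0.174}, {"jaw": 0.033, "dx": 0, "dy": 0, "dz": 0, "yaw": 0}]}}

```text
t: 17.35
tool_pos: [0.4802, -0.0145, 0.0917]
orientation: [-3.141, 0.035, 0.002]
force: [-0.5, -0.3, -0.5]
opening: 0.0355
gripper_force: 0.0
```

{"op": "carry_out", "data": {"moves": [{"jaw": 0.033, "dx": 0, "dy": 0, "dz": 0, "yaw": 0}, {"jaw": 0.033, "dx": 0, "dy": 0, "dz": 0, "yaw": 0}]}}

```text
t: 17.6
tool_pos: [0.4804, -0.0146, 0.0918]
orientation: [-3.141, 0.033, 0.001]
force: [-0.3, 1.2, -1.5]
opening: 0.0346
gripper_force: 5.0
```

```bash
cat > fl.py <<'E'
from st import *
import sys
p,R=st()
g=cv2.cvtColor(snap('scene',sys.argv[1]+'.png'),cv2.COLOR_RGB2GRAY).astype(float)
for c in(343,346,349):
    pr=g[250:270,c:c+3].mean(1); k=np.where((pr[:-1]<73)&(pr[1:]>=73))[0]
    print(c,[round(250+i+(73-pr[i])/(pr[i+1]-pr[i]),2) for i in k], pr.round(0).astype(int).tolist())
E
python3 fl.py f0
```

```text
t 17.6 pos [ 0.4804 -0.0146  0.0918] yang -91.2 zt [-6.e-04  2.e-04 -1.e+00] q [-0.137 -0.095  1.954  0.     1.283  1.454] F [-0.3  1.2 -1.5] op 0.03463182505027357 gf 4.982522083155345
343 [np.float64(258.63)] [59, 58, 57, 58, 60, 60, 57, 55, 61, 80, 91, 90, 90, 90, 89, 92, 90, 90, 88, 87]
346 [np.float64(258.88)] [57, 56, 56, 56, 58, 57, 57, 57, 58, 75, 94, 93, 92, 92, 91, 90, 92, 91, 92, 90]
349 [np.float64(259.03)] [114, 110, 97, 94, 93, 77, 54, 55, 56, 72, 93, 91, 91, 89, 90, 90, 89, 89, 87, 91]
```

{"op": "carry_out", "data": {"moves": [{"jaw": 0.0365, "dx": 0, "dy": 0, "dz": 0, "yaw": 0}, {"jaw": 0.0365, "dx": 0, "dy": 0, "dz": 0, "yaw": -0.175}, {"jaw": 0.0365, "dx": 0, "dy": 0, "dz": 0, "yaw": -0.175}, {"jaw": 0.0365, "dx": 0, "dy": 0, "dz": 0, "yaw": -0.175}, {"jaw": 0.0365, "dx": 0, "dy": 0, "dz": 0, "yaw": -0.175}, {"jaw": 0.0365, "dx": 0, "dy": 0, "dz": 0, "yaw": -0.175}, {"jaw": 0.0365, "dx": 0, "dy": 0, "dz": 0, "yaw": -0.175}]}}

```text
t: 18.52
tool_pos: [0.4809, -0.0148, 0.0922]
orientation: [2.731, 1.551, 0.001]
force: [0.1, 1.5, 0.6]
opening: 0.0363
gripper_force: 0.0
```

```bash
python3 fl.py f1
python3 - <<'E'
import cv2
for f in('s4','h0','h1','h2','h3','h4','h5','h6'):
    g=cv2.cvtColor(cv2.imread(f'pics/{f}.png'),cv2.COLOR_BGR2GRAY).astype(float)
    o=[]
    for c in(343,346):
        pr=g[254:264,c:c+3].mean(1);k=[round(float(254+i+(73-pr[i])/(pr[i+1]-pr[i])),2) for i in range(9) if pr[i]<73<=pr[i+1]];o.append(k)
    print(f,o)
E
```

```text
t 18.525 pos [ 0.4809 -0.0148  0.0922] yang -30.81 zt [ 5.e-04 -0.e+00 -1.e+00] q [-0.137 -0.095  1.953  0.     1.283  0.4  ] F [0.1 1.5 0.6] op 0.03634945389224362 gf 0.0
343 [np.float64(258.67)] [58, 58, 59, 57, 61, 59, 57, 57, 62, 78, 92, 91, 92, 90, 92, 90, 90, 91, 88, 86]
346 [np.float64(259.07)] [56, 57, 59, 58, 60, 59, 56, 57, 56, 71, 95, 93, 92, 92, 92, 92, 92, 92, 92, 90]
349 [np.float64(258.9)] [61, 59, 59, 58, 57, 56, 57, 57, 58, 75, 92, 90, 91, 90, 91, 91, 89, 90, 89, 90]
s4 [[258.35], [258.88]]
h0 [[258.41], [258.92]]
h1 [[258.39], [258.96]]
h2 [[258.49], [258.93]]
h3 [[258.57], [259.0]]
h4 [[258.52], [258.83]]
h5 [[258.27], [258.55]]
h6 [[258.75], [258.82]]
```

Run:
```python
import cv2
for f in('h5','f1'):
    g=cv2.cvtColor(cv2.imread(f'pics/{f}.png'),cv2.COLOR_BGR2GRAY); print(f)
    for r in range(231,239):print(r,g[r,336:360].tolist())
```

```text
h5
231 [107, 108, 83, 103, 129, 127, 123, 133, 172, 190, 181, 177, 188, 195, 197, 198, 197, 195, 191, 190, 199, 148, 52, 38]
232 [109, 109, 82, 103, 128, 128, 127, 119, 145, 167, 148, 129, 151, 172, 176, 182, 189, 194, 191, 191, 194, 149, 59, 40]
233 [108, 109, 86, 99, 118, 114, 113, 93, 84, 67, 47, 48, 46, 60, 89, 117, 149, 163, 174, 182, 188, 147, 55, 39]
234 [111, 110, 85, 71, 78, 66, 53, 58, 53, 54, 56, 54, 56, 52, 49, 47, 46, 59, 111, 132, 163, 144, 67, 36]
235 [109, 107, 80, 56, 55, 59, 56, 55, 57, 55, 57, 56, 58, 56, 53, 59, 53, 51, 48, 46, 114, 131, 85, 42]
236 [109, 99, 73, 54, 59, 58, 58, 59, 58, 59, 58, 56, 57, 57, 56, 55, 57, 57, 56, 48, 96, 116, 79, 36]
237 [108, 101, 70, 55, 58, 58, 59, 54, 57, 58, 55, 57, 58, 56, 58, 57, 56, 56, 56, 51, 92, 97, 60, 40]
238 [110, 95, 74, 59, 56, 59, 59, 59, 61, 58, 56, 57, 57, 55, 55, 56, 57, 57, 56, 55, 69, 79, 62, 45]
f1
231 [108, 98, 85, 109, 126, 126, 123, 133, 170, 187, 189, 187, 191, 195, 196, 197, 196, 193, 189, 191, 197, 146, 60, 50]
232 [108, 97, 89, 114, 127, 127, 125, 120, 150, 168, 164, 164, 167, 174, 182, 191, 194, 189, 189, 193, 195, 150, 63, 40]
233 [109, 89, 92, 121, 122, 118, 113, 101, 88, 77, 56, 43, 60, 88, 119, 153, 164, 172, 189, 191, 193, 145, 56, 41]
234 [111, 89, 90, 108, 93, 77, 67, 52, 54, 53, 51, 53, 54, 51, 51, 44, 60, 109, 151, 164, 183, 151, 69, 37]
235 [110, 87, 68, 62, 52, 52, 53, 57, 53, 57, 55, 55, 57, 56, 52, 52, 53, 51, 45, 57, 158, 162, 88, 40]
236 [108, 87, 70, 70, 55, 57, 59, 55, 55, 57, 58, 56, 57, 55, 55, 56, 57, 58, 52, 44, 145, 153, 79, 40]
237 [109, 86, 69, 70, 56, 59, 59, 56, 55, 54, 57, 56, 54, 55, 56, 56, 55, 56, 51, 50, 119, 120, 64, 41]
238 [111, 88, 72, 68, 58, 58, 59, 57, 58, 57, 54, 55, 56, 59, 57, 55, 56, 57, 52, 51, 100, 107, 64, 38]
```

{"op": "carry_out", "data": {"moves": [{"jaw": 0.033, "dx": 0, "dy": 0, "dz": 0, "yaw": 0}, {"jaw": 0.033, "dx": 0, "dy": 0, "dz": 0, "yaw": 0}]}}

```text
t: 18.82
tool_pos: [0.4808, -0.0147, 0.0922]
orientation: [2.739, 1.539, 0.0]
force: [-0.9, 0.1, 1.4]
opening: 0.035
gripper_force: 5.0
```

{"op": "carry_out", "data": {"moves": [{"jaw": 0.0355, "dx": 0, "dy": 0, "dz": 0, "yaw": 0}, {"jaw": 0.0355, "dx": 0, "dy": 0, "dz": 0, "yaw": -0.175}, {"jaw": 0.0355, "dx": 0, "dy": 0, "dz": 0, "yaw": -0.175}, {"jaw": 0.0355, "dx": 0, "dy": 0, "dz": 0, "yaw": -0.175}, {"jaw": 0.0355, "dx": 0, "dy": 0, "dz": 0, "yaw": 0}]}}

```text
t: 19.45
tool_pos: [0.4806, -0.0148, 0.0919]
orientation: [-2.245, -2.198, 0.0]
force: [-1.7, -0.2, 0.1]
opening: 0.0358
gripper_force: 0.1
```

```bash
python3 fl.py f2
python3 - <<'E'
import cv2
for f in('f2',):
    g=cv2.cvtColor(cv2.imread(f'pics/{f}.png'),cv2.COLOR_BGR2GRAY); print(f)
    for r in range(229,244):print(r,g[r,330:366].tolist())
E
```

```text
t 19.45 pos [ 0.4806 -0.0148  0.0919] yang -1.2 zt [-2.e-04 -1.e-04 -1.e+00] q [-0.137 -0.095  1.954 -0.     1.283 -0.116] F [-1.7 -0.2  0.1] op 0.03584540612146245 gf 0.09147617731287028
343 [np.float64(258.68)] [58, 58, 58, 60, 59, 58, 57, 56, 62, 78, 92, 89, 90, 91, 91, 90, 90, 90, 88, 87]
346 [np.float64(258.88)] [58, 58, 56, 57, 60, 58, 58, 58, 58, 75, 93, 91, 92, 90, 91, 92, 92, 94, 92, 90]
349 [np.float64(258.94)] [58, 58, 57, 57, 57, 57, 55, 57, 57, 74, 91, 91, 91, 91, 92, 90, 91, 90, 89, 90]
f2
229 [118, 98, 100, 97, 101, 102, 105, 106, 105, 105, 109, 105, 103, 126, 166, 179, 180, 179, 182, 185, 191, 194, 194, 198, 146, 48, 38, 48, 42, 41, 51, 87, 107, 105, 103, 105]
230 [119, 99, 100, 99, 100, 103, 107, 104, 104, 106, 103, 105, 101, 126, 169, 183, 183, 183, 186, 189, 192, 194, 193, 197, 141, 36, 43, 40, 40, 45, 55, 87, 107, 102, 103, 104]
231 [117, 98, 100, 99, 101, 104, 105, 105, 106, 107, 107, 108, 96, 124, 171, 190, 188, 181, 186, 196, 197, 196, 196, 194, 132, 31, 45, 42, 46, 43, 60, 95, 106, 103, 106, 103]
232 [118, 99, 98, 100, 97, 101, 107, 104, 105, 102, 105, 105, 98
[... 1205 characters left out ...]
, 57, 53, 46, 40, 58, 92, 106, 105, 104, 103, 101]
240 [99, 100, 101, 99, 100, 104, 107, 106, 106, 106, 107, 108, 83, 54, 58, 57, 58, 55, 55, 57, 55, 54, 55, 55, 59, 56, 55, 48, 41, 60, 94, 104, 103, 103, 104, 93]
241 [99, 101, 100, 98, 100, 103, 107, 106, 103, 107, 108, 105, 80, 57, 56, 56, 55, 60, 55, 57, 60, 58, 60, 59, 52, 57, 57, 48, 41, 72, 96, 103, 101, 105, 106, 83]
242 [96, 100, 100, 100, 99, 104, 109, 107, 105, 108, 104, 99, 74, 55, 54, 60, 59, 58, 59, 58, 58, 58, 59, 59, 51, 57, 52, 46, 46, 75, 100, 105, 101, 106, 98, 79]
243 [98, 101, 101, 100, 98, 103, 106, 104, 104, 104, 105, 100, 74, 57, 56, 59, 56, 58, 57, 59, 58, 56, 59, 59, 55, 59, 56, 48, 42, 83, 104, 103, 105, 97, 84, 59]
```

The head outline in f1/f2 is unchanged, so the loose jaws (≥35.8 mm) did not turn it; the tight grip did. Now I turn in tight strokes and release each time, so that it rides or drops under its own weight.

{"op": "carry_out", "data": {"moves": [{"jaw": 0.03, "dx": 0, "dy": 0, "dz": 0, "yaw": 0}, {"jaw": 0.03, "dx": 0, "dy": 0, "dz": 0, "yaw": 0}, {"jaw": 0.03, "dx": 0, "dy": 0, "dz": 0, "yaw": -0.13}, {"jaw": 0.03, "dx": 0, "dy": 0, "dz": 0, "yaw": -0.13}, {"jaw": 0.03, "dx": 0, "dy": 0, "dz": 0, "yaw": -0.13}, {"jaw": 0.03, "dx": 0, "dy": 0, "dz": 0, "yaw": -0.13}]}}

```text
t: 20.25
tool_pos: [0.4807, -0.0151, 0.0923]
orientation: [1.598, 2.705, -0.001]
force: [-2.0, -1.5, 2.7]
opening: 0.0343
gripper_force: 5.0
```

{"op": "carry_out", "data": {"moves": [{"jaw": 0.038, "dx": 0, "dy": 0, "dz": 0, "yaw": 0}, {"jaw": 0.038, "dx": 0, "dy": 0, "dz": 0, "yaw": 0}]}}

```text
t: 20.5
tool_pos: [0.4807, -0.0147, 0.092]
orientation: [-1.606, -2.7, -0.0]
force: [-0.4, 0.5, -0.1]
opening: 0.0379
gripper_force: 0.0
```

```bash
python3 fl.py f3
python3 - <<'E'
import cv2
for f in('f3',):
    g=cv2.cvtColor(cv2.imread(f'pics/{f}.png'),cv2.COLOR_BGR2GRAY); print(f)
    for r in range(230,238):print(r,g[r,336:362].tolist())
E
```

```text
t 20.5 pos [ 0.4807 -0.0147  0.092 ] yang 28.51 zt [ 1.e-04  1.e-04 -1.e+00] q [-0.137 -0.095  1.954  0.     1.283 -0.635] F [-0.4  0.5 -0.1] op 0.037904265804617886 gf 0.0
343 [np.float64(258.63)] [102, 101, 101, 100, 93, 75, 58, 55, 62, 79, 89, 88, 90, 89, 89, 90, 89, 90, 87, 87]
346 [np.float64(259.06)] [81, 81, 81, 77, 77, 70, 56, 56, 55, 72, 93, 91, 91, 91, 92, 92, 92, 91, 93, 89]
349 [np.float64(258.93)] [55, 55, 56, 55, 55, 55, 57, 54, 56, 74, 91, 89, 89, 89, 89, 89, 89, 90, 86, 88]
f3
230 [95, 103, 103, 103, 104, 104, 104, 102, 103, 102, 100, 98, 102, 90, 59, 43, 44, 43, 43, 44, 39, 72, 96, 101, 93, 69]
231 [102, 103, 105, 103, 103, 103, 102, 103, 104, 103, 102, 98, 102, 78, 43, 45, 41, 43, 42, 46, 44, 71, 96, 101, 98, 82]
232 [110, 103, 102, 104, 105, 103, 104, 104, 105, 104, 100, 99, 99, 78, 43, 49, 45, 42, 40, 39, 38, 78, 97, 98, 91, 80]
233 [112, 104, 102, 102, 105, 103, 105, 103, 103, 104, 99, 98, 98, 78, 51, 53, 53, 45, 45, 40, 40, 85, 103, 98, 81, 61]
234 [103, 104, 103, 102, 104, 104, 103, 104, 102, 102, 101, 98, 99, 75, 52, 55, 52, 53, 45, 42, 41, 85, 102, 100, 77, 48]
235 [108, 101, 104, 106, 105, 104, 105, 105, 103, 103, 99, 98, 93, 79, 59, 51, 55, 56, 50, 47, 51, 88, 102, 102, 79, 46]
236 [107, 103, 101, 105, 104, 103, 106, 102, 107, 104, 100, 99, 99, 84, 69, 53, 56, 54, 54, 50, 45, 82, 100, 100, 80, 46]
237 [103, 105, 104, 103, 105, 105, 103, 103, 105, 100, 98, 98, 94, 76, 50, 55, 54, 50, 50, 54, 53, 67, 93, 95, 71, 51]
```

{"op": "carry_out", "data": {"moves": [{"jaw": 0.048, "dx": 0, "dy": 0, "dz": 0, "yaw": 0.1}, {"jaw": 0.05, "dx": 0, "dy": 0, "dz": 0, "yaw": 0.186}, {"jaw": 0.05, "dx": 0, "dy": 0, "dz": 0, "yaw": 0.186}, {"jaw": 0.05, "dx": 0, "dy": 0, "dz": 0, "yaw": 0.186}, {"jaw": 0.05, "dx": 0, "dy": 0, "dz": 0, "yaw": 0.186}, {"jaw": 0.05, "dx": 0, "dy": 0, "dz": 0, "yaw": 0.186}]}}

```text
t: 21.3
tool_pos: [0.4807, -0.0147, 0.092]
orientation: [-2.731, -1.552, -0.0]
force: [-0.3, 0.6, 0.9]
opening: 0.0499
gripper_force: 0.0
```

```bash
python3 fl.py f4
python3 - <<'E'
import cv2
for f in('f4',):
    g=cv2.cvtColor(cv2.imread(f'pics/{f}.png'),cv2.COLOR_BGR2GRAY); print(f)
    for r in range(230,252):print(r,g[r,330:370].tolist())
E
```

```text
t 21.3 pos [ 0.4807 -0.0147  0.092 ] yang -30.78 zt [ 0.e+00  1.e-04 -1.e+00] q [-0.137 -0.095  1.954  0.     1.283  0.4  ] F [-0.3  0.6  0.9] op 0.049941128530664236 gf 0.0
343 [np.float64(258.57)] [58, 57, 60, 59, 59, 61, 60, 57, 64, 80, 91, 91, 89, 90, 91, 90, 91, 90, 89, 88]
346 [np.float64(259.02)] [58, 60, 59, 58, 60, 58, 58, 56, 56, 73, 94, 91, 92, 93, 92, 92, 93, 92, 95, 91]
349 [np.float64(258.83)] [57, 58, 57, 59, 57, 58, 56, 56, 60, 76, 91, 90, 90, 90, 89, 90, 89, 89, 90, 90]
f4
230 [109, 111, 109, 101, 74, 71, 124, 136, 128, 126, 124, 123, 130, 156, 175, 182, 183, 185, 184, 189, 196, 196, 196, 192, 188, 191, 165, 105, 72, 81, 76, 63, 51, 45, 40, 72, 99, 105, 106, 105]
231 [105, 109, 109, 96, 83, 91, 109, 118, 123, 126, 125, 123, 123, 134, 171, 188, 187, 190, 191, 196, 198, 198, 198, 195, 190, 189, 196, 146, 62, 73, 85, 80, 64, 44, 45, 78, 99, 105, 107, 106]
232 [108, 107, 109, 91, 94, 118, 108, 97, 110, 129, 125, 128, 120, 113, 142, 167, 167, 167, 169, 172, 173, 172, 177, 188, 191, 193, 194, 146, 63, 60, 74, 84, 70, 45, 40, 87, 107, 105, 106, 104]
233 [110, 107, 111, 89, 
[... 2687 characters left out ...]
 83, 125, 159, 158, 155, 119, 67, 58, 60, 57, 62, 57, 57, 63, 57, 56, 62, 56, 56, 61, 59, 61, 57, 51, 48, 122, 174, 184, 187, 150, 76, 75, 98, 109, 105, 104, 98, 85]
249 [109, 110, 86, 100, 120, 121, 112, 90, 64, 58, 59, 59, 56, 61, 59, 59, 58, 61, 60, 59, 60, 57, 59, 58, 52, 54, 50, 119, 171, 179, 179, 151, 89, 78, 103, 106, 113, 123, 99, 60]
250 [101, 103, 88, 81, 86, 89, 79, 62, 53, 56, 57, 57, 55, 58, 58, 59, 58, 60, 57, 58, 57, 57, 59, 55, 55, 56, 48, 110, 169, 179, 177, 175, 135, 99, 109, 114, 137, 161, 144, 96]
251 [88, 89, 91, 86, 88, 91, 76, 57, 58, 58, 59, 57, 59, 57, 57, 57, 60, 60, 61, 58, 60, 56, 58, 58, 56, 56, 52, 79, 154, 182, 179, 182, 175, 154, 148, 153, 169, 179, 173, 143]
```

f4 shows the top edge flat again (cols 342–352, row 233), so the tight stroke turned the screw about 30° as meant. I continue with tight 45° strokes, releasing between them.

{"op": "carry_out", "data": {"moves": [{"jaw": 0.03, "dx": 0, "dy": 0, "dz": 0, "yaw": 0}, {"jaw": 0.03, "dx": 0, "dy": 0, "dz": 0, "yaw": 0}, {"jaw": 0.03, "dx": 0, "dy": 0, "dz": 0, "yaw": 0}, {"jaw": 0.03, "dx": 0, "dy": 0, "dz": 0, "yaw": -0.157}, {"jaw": 0.03, "dx": 0, "dy": 0, "dz": 0, "yaw": -0.157}, {"jaw": 0.03, "dx": 0, "dy": 0, "dz": 0, "yaw": -0.157}, {"jaw": 0.03, "dx": 0, "dy": 0, "dz": 0, "yaw": -0.157}, {"jaw": 0.03, "dx": 0, "dy": 0, "dz": 0, "yaw": -0.157}]}}

```text
t: 22.35
tool_pos: [0.4806, -0.0151, 0.0923]
orientation: [1.912, 2.493, -0.001]
force: [-1.5, -1.8, 2.0]
opening: 0.0348
gripper_force: 5.0
```

{"op": "carry_out", "data": {"moves": [{"jaw": 0.038, "dx": 0, "dy": 0, "dz": 0, "yaw": 0}, {"jaw": 0.038, "dx": 0, "dy": 0, "dz": 0, "yaw": 0}, {"jaw": 0.038, "dx": 0, "dy": 0, "dz": 0, "yaw": 0}]}}

```text
t: 22.72
tool_pos: [0.4806, -0.0147, 0.092]
orientation: [-1.922, -2.485, -0.0]
force: [0.9, -0.4, 0.1]
opening: 0.0378
gripper_force: 0.0
```

```bash
python3 fl.py f5
```

```text
t 22.725 pos [ 0.4806 -0.0147  0.092 ] yang 14.57 zt [-1.e-04  1.e-04 -1.e+00] q [-0.137 -0.095  1.954  0.     1.283 -0.392] F [ 0.9 -0.4  0.1] op 0.037812262488817416 gf 0.0
343 [np.float64(258.76)] [81, 81, 76, 76, 72, 58, 56, 57, 61, 77, 91, 89, 89, 90, 90, 89, 90, 90, 87, 86]
346 [np.float64(259.06)] [56, 56, 58, 58, 56, 54, 57, 56, 56, 72, 92, 92, 92, 91, 91, 92, 92, 91, 90, 90]
349 [np.float64(259.04)] [55, 58, 56, 57, 55, 55, 53, 55, 55, 72, 91, 89, 89, 89, 89, 88, 88, 88, 89, 88]
```

{"op": "carry_out", "data": {"moves": [{"jaw": 0.03, "dx": 0, "dy": 0, "dz": 0, "yaw": 0}, {"jaw": 0.03, "dx": 0, "dy": 0, "dz": 0, "yaw": 0}, {"jaw": 0.03, "dx": 0, "dy": 0, "dz": 0, "yaw": -0.157}, {"jaw": 0.03, "dx": 0, "dy": 0, "dz": 0, "yaw": -0.157}, {"jaw": 0.03, "dx": 0, "dy": 0, "dz": 0, "yaw": -0.157}, {"jaw": 0.03, "dx": 0, "dy": 0, "dz": 0, "yaw": -0.157}, {"jaw": 0.03, "dx": 0, "dy": 0, "dz": 0, "yaw": -0.157}]}}

```text
t: 23.65
tool_pos: [0.4802, -0.0148, 0.0915]
orientation: [-0.815, -3.033, 0.0]
force: [0.0, -1.0, -3.1]
opening: 0.0346
gripper_force: 5.0
```

{"op": "carry_out", "data": {"moves": [{"jaw": 0.038, "dx": 0, "dy": 0, "dz": 0, "yaw": 0}, {"jaw": 0.038, "dx": 0, "dy": 0, "dz": 0, "yaw": 0}, {"jaw": 0.038, "dx": 0, "dy": 0, "dz": 0, "yaw": 0}]}}

```text
t: 24.02
tool_pos: [0.4808, -0.0147, 0.0922]
orientation: [0.825, 3.031, 0.0]
force: [-1.1, -0.2, 0.4]
opening: 0.0378
gripper_force: 0.0
```

```bash
python3 fl.py f6
```

```text
t 24.025 pos [ 0.4808 -0.0147  0.0922] yang 59.53 zt [ 3.e-04 -0.e+00 -1.e+00] q [-0.137 -0.095  1.953  0.     1.283 -1.176] F [-1.1 -0.2  0.4] op 0.03779478878153378 gf 0.0
343 [np.float64(260.09)] [88, 88, 90, 94, 87, 74, 56, 55, 58, 59, 71, 89, 89, 90, 89, 88, 88, 89, 87, 86]
346 [np.float64(260.45)] [106, 107, 106, 102, 92, 77, 55, 58, 55, 55, 65, 83, 92, 90, 91, 92, 90, 91, 91, 91]
349 [np.float64(260.64)] [105, 106, 106, 102, 97, 83, 52, 56, 56, 56, 64, 78, 91, 89, 89, 89, 88, 89, 88, 90]
```

Run:
```python
import cv2
for f,r0,r1 in(('f6',228,264),('f5',248,264)):
    g=cv2.cvtColor(cv2.imread(f'pics/{f}.png'),cv2.COLOR_BGR2GRAY); print(f)
    for r in range(r0,r1):print(r,g[r,328:368].tolist())
```

```text
f6
228 [177, 175, 170, 164, 148, 130, 133, 117, 105, 108, 107, 111, 107, 105, 107, 107, 104, 109, 104, 104, 104, 105, 105, 103, 107, 104, 107, 103, 105, 106, 105, 107, 106, 107, 106, 107, 106, 105, 105, 105]
229 [184, 181, 176, 172, 167, 139, 111, 97, 112, 118, 113, 118, 118, 106, 99, 92, 90, 92, 100, 102, 103, 107, 105, 103, 104, 106, 106, 106, 105, 105, 104, 97, 97, 92, 93, 95, 95, 96, 97, 97]
230 [187, 182, 179, 176, 171, 129, 89, 89, 118, 135, 124, 127, 116, 105, 79, 56, 42, 64, 82, 102, 106, 106, 104, 105, 105, 103, 100, 103, 103, 105, 96, 83, 75, 63, 53, 56, 63, 64, 62, 64]
231 [181, 179, 182, 179, 173, 153, 120, 105, 104, 114, 123, 124, 119, 106, 80, 52, 45, 70, 90, 99, 106, 109, 104, 105, 104, 102, 105, 105, 105, 103, 89, 72, 83, 78, 62, 53, 48, 46, 49, 50]
232 [180, 181, 182, 184, 178, 174, 153, 129, 108, 92, 112, 124, 124, 111, 83, 49, 42, 76, 96, 100, 105, 102, 104, 101, 105, 106, 105, 104, 105, 98, 70, 56, 71, 80, 82, 71, 55, 53, 49, 48]
233 [181, 183, 180, 182, 180, 175, 160, 138, 110, 99, 118, 127, 123, 116, 82, 49, 47, 78, 93, 101, 105, 104, 105, 107, 103, 105, 104, 10
[... 7786 characters left out ...]
5, 189, 189, 185, 187]
260 [88, 91, 89, 90, 88, 88, 88, 87, 86, 72, 58, 55, 58, 76, 86, 88, 91, 94, 93, 91, 93, 93, 90, 89, 87, 84, 85, 86, 86, 87, 87, 86, 84, 81, 82, 119, 167, 192, 191, 186]
261 [90, 85, 91, 90, 87, 87, 90, 88, 89, 80, 65, 66, 71, 82, 86, 86, 90, 90, 91, 92, 92, 92, 87, 87, 98, 102, 91, 84, 84, 86, 85, 87, 84, 83, 85, 80, 118, 166, 188, 188]
262 [84, 88, 89, 88, 90, 88, 89, 87, 89, 86, 83, 85, 87, 86, 87, 86, 89, 92, 92, 92, 92, 91, 89, 87, 106, 122, 102, 82, 85, 85, 84, 88, 86, 88, 85, 85, 79, 118, 164, 186]
263 [79, 88, 84, 87, 88, 87, 87, 87, 88, 85, 88, 88, 85, 87, 88, 90, 89, 90, 90, 90, 93, 89, 89, 89, 82, 82, 83, 83, 84, 84, 87, 86, 85, 83, 85, 87, 83, 76, 117, 164]
```

The flange edge fell from row 259.05 to 260.45, so the screw has dropped off the thread start. Now I lower the fingers a little, grip, and turn forward 210°.

{"op": "carry_out", "data": {"moves": [{"jaw": 0.042, "dx": 0, "dy": 0, "dz": 0, "yaw": 0}, {"jaw": 0.042, "dx": 0, "dy": 0, "dz": 0.005, "yaw": 0}, {"jaw": 0.03, "dx": 0, "dy": 0, "dz": 0, "yaw": 0}, {"jaw": 0.03, "dx": 0, "dy": 0, "dz": 0, "yaw": 0}, {"jaw": 0.03, "dx": 0, "dy": 0, "dz": 0, "yaw": 0}, {"jaw": 0.03, "dx": 0, "dy": 0, "dz": 0.0001, "yaw": 0.1}, {"jaw": 0.03, "dx": 0, "dy": 0, "dz": 0.0002, "yaw": 0.15}, {"jaw": 0.03, "dx": 0, "dy": 0, "dz": 0.0002, "yaw": 0.17}], "grip_force": 6}}

```text
t: 25.08
tool_pos: [0.481, -0.0145, 0.0866]
orientation: [1.444, 2.79, 0.001]
force: [1.0, 2.4, -2.8]
opening: 0.0348
gripper_force: 6.0
```

{"op": "carry_out", "data": {"moves": [{"jaw": 0.03, "dx": 0, "dy": 0, "dz": 0.0002, "yaw": 0.17}, {"jaw": 0.03, "dx": 0, "dy": 0, "dz": 0.0002, "yaw": 0.17}, {"jaw": 0.03, "dx": 0, "dy": 0, "dz": 0.0002, "yaw": 0.17}, {"jaw": 0.03, "dx": 0, "dy": 0, "dz": 0.0002, "yaw": 0.17}, {"jaw": 0.03, "dx": 0, "dy": 0, "dz": 0.0002, "yaw": 0.17}, {"jaw": 0.03, "dx": 0, "dy": 0, "dz": 0.0002, "yaw": 0.17}]}}

```text
t: 25.82
tool_pos: [0.4818, -0.0148, 0.0859]
orientation: [2.621, 1.729, 0.003]
force: [2.8, -1.1, -2.8]
opening: 0.0345
gripper_force: 6.0
```

```bash
python3 fl.py g1
```

```text
t 25.825 pos [ 0.4818 -0.0148  0.0859] yang -23.18 zt [ 2.6e-03 -2.0e-04 -1.0e+00] q [-0.137 -0.087  1.958  0.     1.268  0.267] F [ 2.8 -1.1 -2.8] op 0.03446431324582552 gf 6.000564115529414
343 [np.float64(261.52)] [60, 58, 55, 56, 58, 57, 59, 59, 59, 57, 56, 66, 79, 91, 89, 89, 92, 90, 89, 87]
346 [np.float64(261.88)] [58, 57, 58, 59, 58, 59, 58, 57, 56, 57, 56, 58, 75, 92, 92, 91, 89, 93, 91, 92]
349 [np.float64(262.02)] [56, 59, 59, 55, 57, 57, 56, 58, 57, 57, 54, 57, 73, 93, 91, 92, 90, 91, 89, 89]
```

{"op": "carry_out", "data": {"moves": [{"jaw": 0.03, "dx": 0, "dy": 0, "dz": 0.0002, "yaw": 0.175}, {"jaw": 0.03, "dx": 0, "dy": 0, "dz": 0.0002, "yaw": 0.175}, {"jaw": 0.03, "dx": 0, "dy": 0, "dz": 0.0002, "yaw": 0.175}, {"jaw": 0.03, "dx": 0, "dy": 0, "dz": 0.0002, "yaw": 0.175}, {"jaw": 0.03, "dx": 0, "dy": 0, "dz": 0.0002, "yaw": 0.175}, {"jaw": 0.03, "dx": 0, "dy": 0, "dz": 0.0002, "yaw": 0.175}, {"jaw": 0.03, "dx": 0, "dy": 0, "dz": 0.0002, "yaw": 0.175}]}}

```text
t: 26.75
tool_pos: [0.482, -0.0154, 0.0849]
orientation: [3.139, -0.088, 0.005]
force: [3.4, -2.7, 0.6]
opening: 0.0348
gripper_force: 6.0
```

{"op": "carry_out", "data": {"moves": [{"jaw": 0.03, "dx": 0, "dy": 0, "dz": 0.0002, "yaw": 0.175}, {"jaw": 0.03, "dx": 0, "dy": 0, "dz": 0.0002, "yaw": 0.175}, {"jaw": 0.03, "dx": 0, "dy": 0, "dz": 0.0002, "yaw": 0.175}, {"jaw": 0.03, "dx": 0, "dy": 0, "dz": 0.0002, "yaw": 0.175}, {"jaw": 0.03, "dx": 0, "dy": 0, "dz": 0.0002, "yaw": 0.175}]}}

```text
t: 27.38
tool_pos: [0.4819, -0.0152, 0.0841]
orientation: [-2.807, 1.41, -0.005]
force: [2.6, -1.2, 2.1]
opening: 0.0346
gripper_force: 6.0
```

```bash
python3 fl.py g2
```

```text
t 27.375 pos [ 0.4819 -0.0152  0.0841] yang -143.34 zt [ 2.8e-03 -9.0e-04 -1.0e+00] q [-1.380e-01 -8.500e-02  1.959e+00 -1.000e-03  1.264e+00  2.364e+00] F [ 2.6 -1.2  2.1] op 0.03462270458547334 gf 6.005070182854979
343 [np.float64(261.41)] [105, 105, 104, 104, 106, 104, 101, 94, 76, 57, 54, 65, 85, 92, 92, 92, 91, 90, 90, 87]
346 [np.float64(261.66)] [104, 105, 102, 104, 104, 105, 103, 103, 88, 68, 53, 60, 80, 95, 92, 94, 93, 93, 92, 91]
349 [np.float64(261.7)] [82, 77, 79, 77, 74, 72, 72, 71, 66, 60, 53, 59, 79, 89, 90, 90, 89, 87, 87, 89]
```

{"op": "carry_out", "data": {"moves": [{"jaw": 0.045, "dx": 0, "dy": 0, "dz": 0, "yaw": 0}, {"jaw": 0.048, "dx": 0, "dy": 0, "dz": 0, "yaw": -0.18}, {"jaw": 0.048, "dx": 0, "dy": 0, "dz": 0, "yaw": -0.18}, {"jaw": 0.048, "dx": 0, "dy": 0, "dz": 0, "yaw": -0.18}, {"jaw": 0.048, "dx": 0, "dy": 0, "dz": 0, "yaw": -0.18}, {"jaw": 0.048, "dx": 0, "dy": 0, "dz": 0, "yaw": -0.18}, {"jaw": 0.048, "dx": 0, "dy": 0, "dz": 0, "yaw": -0.18}, {"jaw": 0.048, "dx": 0, "dy": 0, "dz": 0, "yaw": -0.18}]}}

```text
t: 28.42
tool_pos: [0.4801, -0.0146, 0.0826]
orientation: [-3.095, -0.537, 0.002]
force: [-0.2, -1.1, 0.4]
opening: 0.0478
gripper_force: 0.0
```

{"op": "carry_out", "data": {"moves": [{"jaw": 0.048, "dx": 0, "dy": 0, "dz": 0, "yaw": -0.18}, {"jaw": 0.048, "dx": 0, "dy": 0, "dz": 0, "yaw": -0.18}, {"jaw": 0.048, "dx": 0, "dy": 0, "dz": 0, "yaw": -0.18}, {"jaw": 0.048, "dx": 0, "dy": 0, "dz": 0, "yaw": -0.17}]}}

```text
t: 28.92
tool_pos: [0.4801, -0.0146, 0.0826]
orientation: [-2.715, -1.579, 0.002]
force: [0.1, -0.1, 1.1]
opening: 0.048
gripper_force: 0.0
```

```bash
python3 fl.py g3
python3 - <<'E'
import cv2
for f in('g1','g3',):
    g=cv2.cvtColor(cv2.imread(f'pics/{f}.png'),cv2.COLOR_BGR2GRAY); print(f)
    for r in range(231,264):print(r,g[r,330:368].tolist())
E
```

```text
t 28.925 pos [ 0.4801 -0.0146  0.0826] yang -29.65 zt [-1.3e-03  3.0e-04 -1.0e+00] q [-0.137 -0.084  1.961  0.     1.265  0.38 ] F [ 0.1 -0.1  1.1] op 0.04798791420955968 gf 0.0
343 [np.float64(261.59)] [59, 58, 59, 61, 58, 56, 60, 58, 59, 58, 56, 63, 80, 92, 90, 91, 91, 91, 88, 87]
346 [np.float64(261.96)] [58, 57, 58, 58, 59, 59, 58, 59, 59, 59, 58, 57, 74, 94, 92, 94, 94, 92, 94, 92]
349 [np.float64(262.17)] [58, 58, 59, 58, 59, 57, 56, 57, 56, 56, 57, 57, 70, 89, 90, 90, 90, 90, 90, 90]
g1
231 [91, 101, 107, 110, 109, 107, 107, 106, 107, 96, 93, 113, 122, 131, 168, 187, 184, 185, 187, 192, 195, 195, 194, 191, 189, 192, 197, 147, 45, 40, 40, 71, 98, 108, 105, 106, 104, 107]
232 [92, 104, 108, 109, 107, 104, 105, 109, 109, 97, 96, 119, 128, 122, 159, 184, 183, 185, 190, 190, 192, 192, 190, 188, 190, 189, 196, 146, 53, 42, 39, 69, 97, 107, 107, 104, 105, 104]
233 [90, 101, 107, 109, 109, 107, 108, 108, 110, 94, 91, 116, 125, 125, 144, 169, 177, 182, 184, 187, 188, 191, 188, 186, 188, 188, 192, 143, 53, 36, 41, 75, 101, 108, 104, 106, 102, 105]
234 [89, 100, 109, 105, 107, 108, 109, 
[... 10020 characters left out ...]
 54, 53, 57, 80, 86, 85, 82, 118, 167, 189, 188, 187, 185]
260 [88, 90, 89, 86, 86, 91, 90, 73, 61, 55, 61, 60, 59, 57, 55, 57, 61, 58, 56, 57, 58, 55, 53, 55, 53, 60, 66, 80, 84, 88, 85, 85, 80, 119, 168, 189, 189, 185]
261 [89, 85, 88, 88, 87, 88, 89, 79, 68, 66, 75, 76, 72, 68, 60, 61, 57, 55, 59, 56, 57, 58, 56, 67, 65, 69, 83, 88, 86, 88, 88, 87, 84, 79, 120, 167, 188, 190]
262 [88, 90, 88, 90, 92, 89, 85, 91, 82, 85, 86, 86, 84, 85, 80, 75, 75, 74, 72, 69, 70, 70, 71, 85, 80, 82, 89, 85, 88, 86, 86, 86, 85, 85, 80, 116, 165, 185]
263 [87, 89, 89, 87, 90, 87, 89, 90, 87, 90, 90, 89, 87, 92, 92, 91, 93, 95, 94, 89, 88, 91, 89, 86, 85, 85, 84, 84, 87, 86, 86, 88, 86, 86, 83, 80, 116, 166]
```

All the outlines now agree: the screw follows each gripped stroke exactly. It climbed about 120° back, dropped (between 103° and 148°), and has since gone 202° forward (head top now about 3.2 px lower). About 187° remain. I wind the wrist back 75° open, regrip, and finish.

{"op": "carry_out", "data": {"moves": [{"jaw": 0.048, "dx": 0, "dy": 0, "dz": 0, "yaw": -0.187}, {"jaw": 0.048, "dx": 0, "dy": 0, "dz": 0, "yaw": -0.187}, {"jaw": 0.048, "dx": 0, "dy": 0, "dz": 0, "yaw": -0.187}, {"jaw": 0.048, "dx": 0, "dy": 0, "dz": 0, "yaw": -0.187}, {"jaw": 0.048, "dx": 0, "dy": 0, "dz": 0, "yaw": -0.187}, {"jaw": 0.048, "dx": 0, "dy": 0, "dz": 0, "yaw": -0.187}, {"jaw": 0.045, "dx": 0, "dy": 0, "dz": 0, "yaw": -0.187}, {"jaw": 0.03, "dx": 0, "dy": 0, "dz": 0, "yaw": 0}]}}

```text
t: 29.98
tool_pos: [0.4803, -0.0146, 0.0827]
orientation: [-1.21, -2.899, 0.0]
force: [-0.5, 0.2, 0.8]
opening: 0.0391
gripper_force: 0.0
```

{"op": "carry_out", "data": {"moves": [{"jaw": 0.03, "dx": 0, "dy": 0, "dz": 0, "yaw": 0}, {"jaw": 0.03, "dx": 0, "dy": 0, "dz": 0, "yaw": 0}, {"jaw": 0.03, "dx": 0, "dy": 0, "dz": 0, "yaw": 0}, {"jaw": 0.03, "dx": 0, "dy": 0, "dz": 0.0001, "yaw": 0.1}, {"jaw": 0.03, "dx": 0, "dy": 0, "dz": 0.0002, "yaw": 0.17}, {"jaw": 0.03, "dx": 0, "dy": 0, "dz": 0.0002, "yaw": 0.17}, {"jaw": 0.03, "dx": 0, "dy": 0, "dz": 0.0002, "yaw": 0.17}, {"jaw": 0.03, "dx": 0, "dy": 0, "dz": 0.0002, "yaw": 0.17}]}}

```text
t: 30.98
tool_pos: [0.4815, -0.0147, 0.0824]
orientation: [2.227, 2.213, 0.002]
force: [3.2, 0.3, -2.0]
opening: 0.0348
gripper_force: 6.0
```

{"op": "carry_out", "data": {"moves": [{"jaw": 0.03, "dx": 0, "dy": 0, "dz": 0.0002, "yaw": 0.17}, {"jaw": 0.03, "dx": 0, "dy": 0, "dz": 0.0002, "yaw": 0.17}, {"jaw": 0.03, "dx": 0, "dy": 0, "dz": 0.0002, "yaw": 0.17}, {"jaw": 0.03, "dx": 0, "dy": 0, "dz": 0.0002, "yaw": 0.17}, {"jaw": 0.03, "dx": 0, "dy": 0, "dz": 0.0002, "yaw": 0.17}, {"jaw": 0.03, "dx": 0, "dy": 0, "dz": 0.0002, "yaw": 0.17}]}}

```text
t: 31.72
tool_pos: [0.4821, -0.0152, 0.0816]
orientation: [3.024, 0.844, 0.005]
force: [3.8, -1.0, -0.9]
opening: 0.0343
gripper_force: 6.0
```

```bash
python3 fl.py g4
python3 - <<'E'
import cv2
for f in('g4',):
    g=cv2.cvtColor(cv2.imread(f'pics/{f}.png'),cv2.COLOR_BGR2GRAY); print(f)
    for r in range(233,243):print(r,g[r,334:362].tolist())
E
```

```text
t 31.725 pos [ 0.4821 -0.0152  0.0816] yang -58.8 zt [ 3.2e-03 -8.0e-04 -1.0e+00] q [-0.137 -0.082  1.961 -0.     1.259  0.889] F [ 3.8 -1.  -0.9] op 0.03429958516513802 gf 5.9760310406272765
343 [np.float64(263.2)] [57, 57, 58, 58, 59, 57, 58, 59, 59, 58, 59, 55, 58, 69, 88, 91, 89, 90, 89, 89]
346 [np.float64(263.46)] [58, 58, 58, 58, 57, 58, 58, 59, 56, 58, 58, 57, 56, 63, 85, 93, 94, 92, 94, 93]
349 [np.float64(263.39)] [57, 58, 57, 57, 59, 58, 56, 56, 58, 58, 56, 56, 57, 65, 85, 91, 92, 88, 90, 89]
g4
233 [107, 106, 108, 83, 51, 45, 42, 103, 130, 124, 145, 165, 178, 182, 184, 186, 187, 186, 186, 186, 187, 187, 189, 140, 77, 96, 107, 101]
234 [104, 108, 108, 79, 46, 48, 45, 101, 126, 121, 121, 135, 160, 178, 186, 187, 190, 192, 190, 189, 189, 188, 189, 146, 86, 97, 106, 107]
235 [103, 108, 104, 79, 49, 47, 51, 103, 119, 111, 123, 128, 137, 170, 187, 191, 192, 193, 194, 189, 188, 186, 190, 150, 100, 105, 104, 102]
236 [105, 107, 100, 68, 47, 50, 56, 91, 111, 119, 119, 112, 112, 143, 171, 179, 189, 193, 194, 189, 184, 187, 187, 143, 104, 113, 104, 103]
237 [106, 109, 100, 68, 46, 46, 57, 97, 107, 99, 75, 58, 53, 63, 110, 130, 153, 171, 180, 192, 194, 191, 191, 145, 104, 114, 107, 104]
238 [107, 108, 101, 70, 46, 48, 66, 75, 67, 59, 56, 52, 57, 52, 50, 51, 60, 71, 114, 158, 173, 178, 190, 142, 102, 125, 112, 104]
239 [106, 108, 93, 65, 48, 52, 58, 55, 58, 56, 56, 56, 55, 55, 55, 56, 57, 54, 48, 46, 56, 109, 171, 139, 98, 124, 113, 104]
240 [105, 110, 93, 59, 52, 55, 58, 58, 59, 56, 57, 58, 59, 56, 55, 59, 52, 54, 52, 54, 52, 46, 131, 127, 104, 124, 113, 103]
241 [106, 108, 91, 60, 49, 55, 59, 55, 58, 57, 59, 59, 57, 57, 58, 56, 57, 58, 59, 56, 53, 50, 87, 97, 110, 125, 110, 107]
242 [106, 107, 85, 53, 52, 55, 58, 59, 57, 57, 59, 58, 56, 56, 60, 55, 56, 58, 55, 53, 54, 55, 67, 92, 114, 125, 113, 103]
```

{"op": "carry_out", "data": {"moves": [{"jaw": 0.03, "dx": 0, "dy": 0, "dz": 0.0002, "yaw": 0.17}, {"jaw": 0.03, "dx": 0, "dy": 0, "dz": 0.0002, "yaw": 0.17}, {"jaw": 0.03, "dx": 0, "dy": 0, "dz": 0.0002, "yaw": 0.17}, {"jaw": 0.03, "dx": 0, "dy": 0, "dz": 0.0002, "yaw": 0.17}, {"jaw": 0.03, "dx": 0, "dy": 0, "dz": 0.0002, "yaw": 0.17}, {"jaw": 0.03, "dx": 0, "dy": 0, "dz": 0.0002, "yaw": 0.17}, {"jaw": 0.03, "dx": 0, "dy": 0, "dz": 0.0001, "yaw": 0.17}, {"jaw": 0.03, "dx": 0, "dy": 0, "dz": 0, "yaw": 0.1}]}}

```text
t: 32.78
tool_pos: [0.4817, -0.0153, 0.0805]
orientation: [2.928, -1.138, 0.004]
force: [2.3, -1.5, 2.9]
opening: 0.0349
gripper_force: 6.0
```

{"op": "carry_out", "data": {"moves": [{"jaw": 0.03, "dx": 0, "dy": 0, "dz": 0, "yaw": 0}, {"jaw": 0.03, "dx": 0, "dy": 0, "dz": 0, "yaw": 0}, {"jaw": 0.03, "dx": 0, "dy": 0, "dz": 0, "yaw": 0}, {"jaw": 0.03, "dx": 0, "dy": 0, "dz": 0, "yaw": 0}]}}

```text
t: 33.28
tool_pos: [0.4817, -0.015, 0.0804]
orientation: [-2.93, 1.132, -0.004]
force: [4.3, -3.0, 5.1]
opening: 0.0347
gripper_force: 6.0
```

```bash
python3 fl.py g5
python3 - <<'E'
from m import *
def tips(f):
    return cv2.cvtColor(cv2.imread(f'pics/{f}.png'),cv2.COLOR_BGR2GRAY).astype(float)
a,b=tips('g3'),tips('g5')
# strap moved? registration of a patch on the strap heel / near side
p=a[240:280,308:336];r=cv2.matchTemplate(b[230:290,298:346].astype(np.float32),p.astype(np.float32),cv2.TM_CCOEFF_NORMED);print(r.max(),np.unravel_index(r.argmax(),r.shape))
print('prev',read_state()['dq'])
E
```

```text
t 33.275 pos [ 0.4817 -0.015   0.0804] yang -132.23 zt [ 2.3e-03 -6.0e-04 -1.0e+00] q [-0.137 -0.08   1.962 -0.     1.257  2.17 ] F [ 4.3 -3.   5.1] op 0.034736575788610974 gf 6.0058677778579295
343 [np.float64(263.13)] [107, 106, 105, 104, 105, 106, 107, 105, 103, 92, 77, 55, 58, 70, 91, 90, 90, 89, 87, 87]
346 [np.float64(263.28)] [105, 104, 106, 106, 106, 105, 106, 106, 105, 99, 85, 56, 56, 67, 88, 93, 92, 92, 92, 92]
349 [np.float64(263.21)] [108, 106, 106, 105, 104, 102, 102, 103, 101, 97, 86, 66, 55, 69, 88, 89, 88, 87, 88, 88]
0.836977 (np.int64(10), np.int64(10))
prev [ 1.28841716e-03 -2.00191943e-03 -1.74532529e-04 -5.36983928e-04
 -8.89784547e-05  9.19901578e-04]
```

The strap has not moved. The flange stayed at row 263.3 in the last stroke, so the grip probably slipped there. I'll work out the tip height from the flange rim, calibrated on the start pose.

Run:
```python
from m import *
def rim(b,tip):
    t=np.radians(np.arange(0,360,2));q=[proj('scene',[b[0]+.019*np.cos(x),b[1]+.019*np.sin(x),tip+.065]) for x in t]
    q=np.array(q);return [round(q[abs(q[:,0]-c)<1.5][:,1].max(),2) for c in(344,347,350)]
for nm,b in(('start/f0',(.4804,-.0146)),('g1',(.4818,-.0148)),('g4',(.4821,-.0152)),('g5',(.4817,-.015))):
    print(nm,[(t,rim(b,t)) for t in(.0155,.0105,.0055)])
```

```text
start/f0 [(0.0155, [np.float64(258.49), np.float64(258.67), np.float64(258.66)]), (0.0105, [np.float64(261.0), np.float64(261.14), np.float64(261.1)]), (0.0055, [np.float64(263.49), np.float64(263.59), np.float64(263.55)])]
g1 [(0.0155, [np.float64(258.22), np.float64(258.51), np.float64(258.52)]), (0.0105, [np.float64(260.74), np.float64(260.98), np.float64(260.98)]), (0.0055, [np.float64(263.25), np.float64(263.43), np.float64(263.42)])]
g4 [(0.0155, [np.float64(258.29), np.float64(258.57), np.float64(258.59)]), (0.0105, [np.float64(260.75), np.float64(261.04), np.float64(261.05)]), (0.0055, [np.float64(263.26), np.float64(263.5), np.float64(263.49)])]
g5 [(0.0155, [np.float64(258.29), np.float64(258.59), np.float64(258.59)]), (0.0105, [np.float64(260.81), np.float64(261.05), np.float64(261.05)]), (0.0055, [np.float64(263.32), np.float64(263.5), np.float64(263.5)])]
```

Gripped estimates: g1 tip ≈ 9.5 mm, g4 ≈ 6.6, g5 ≈ 6.9. That is within the window but near its top, so I regrip more firmly and turn about another 60°.

{"op": "carry_out", "data": {"moves": [{"jaw": 0.048, "dx": 0, "dy": 0, "dz": -0.002, "yaw": 0}, {"jaw": 0.048, "dx": 0, "dy": 0, "dz": 0, "yaw": -0.187}, {"jaw": 0.048, "dx": 0, "dy": 0, "dz": 0, "yaw": -0.187}, {"jaw": 0.048, "dx": 0, "dy": 0, "dz": 0, "yaw": -0.187}, {"jaw": 0.048, "dx": 0, "dy": 0, "dz": 0, "yaw": -0.187}, {"jaw": 0.048, "dx": 0, "dy": 0, "dz": 0, "yaw": -0.187}, {"jaw": 0.048, "dx": 0, "dy": 0, "dz": 0, "yaw": -0.187}, {"jaw": 0.048, "dx": 0, "dy": 0, "dz": 0, "yaw": -0.187}]}}

```text
t: 34.33
tool_pos: [0.4791, -0.0143, 0.0804]
orientation: [-3.01, -0.894, 0.005]
force: [-0.2, 0.8, -0.9]
opening: 0.0481
gripper_force: 0.0
```

{"op": "carry_out", "data": {"moves": [{"jaw": 0.048, "dx": 0, "dy": 0, "dz": 0, "yaw": -0.187}, {"jaw": 0.048, "dx": 0, "dy": 0, "dz": 0, "yaw": -0.187}, {"jaw": 0.04, "dx": 0, "dy": 0, "dz": 0, "yaw": 0}, {"jaw": 0.03, "dx": 0, "dy": 0, "dz": 0, "yaw": 0}, {"jaw": 0.03, "dx": 0, "dy": 0, "dz": 0, "yaw": 0}, {"jaw": 0.03, "dx": 0, "dy": 0, "dz": 0, "yaw": 0}], "grip_force": 12}}

```text
t: 35.08
tool_pos: [0.4807, -0.0149, 0.0815]
orientation: [2.799, 1.426, 0.0]
force: [2.2, -1.9, -2.0]
opening: 0.0346
gripper_force: 12.0
```

```bash
python3 fl.py g6
python3 - <<'E'
import cv2
for f in('g6',):
    g=cv2.cvtColor(cv2.imread(f'pics/{f}.png'),cv2.COLOR_BGR2GRAY); print(f)
    for r in range(233,243):print(r,g[r,334:362].tolist())
E
```

```text
t 35.075 pos [ 0.4807 -0.0149  0.0815] yang -35.99 zt [ 2.e-04 -3.e-04 -1.e+00] q [-0.137 -0.082  1.962 -0.     1.261  0.491] F [ 2.2 -1.9 -2. ] op 0.03457051928926628 gf 11.957861768569273
343 [np.float64(262.93)] [56, 57, 58, 57, 57, 58, 58, 59, 59, 58, 59, 58, 59, 74, 91, 90, 89, 90, 88, 87]
346 [np.float64(263.15)] [57, 58, 58, 58, 56, 59, 60, 59, 58, 58, 56, 56, 59, 70, 90, 93, 92, 91, 92, 92]
349 [np.float64(263.16)] [58, 56, 57, 57, 58, 57, 56, 57, 56, 56, 53, 55, 56, 70, 91, 88, 88, 89, 89, 87]
g6
233 [107, 108, 107, 89, 85, 115, 126, 123, 125, 123, 143, 166, 178, 181, 185, 186, 187, 189, 187, 185, 185, 186, 189, 143, 56, 37, 77, 102]
234 [107, 108, 112, 88, 90, 108, 116, 122, 124, 119, 121, 134, 158, 180, 184, 187, 189, 191, 192, 188, 188, 188, 191, 149, 68, 36, 84, 108]
235 [109, 107, 111, 80, 83, 93, 92, 114, 116, 112, 123, 131, 136, 169, 187, 189, 191, 192, 192, 189, 190, 186, 193, 156, 85, 38, 86, 109]
236 [108, 110, 108, 81, 120, 143, 111, 105, 108, 117, 118, 110, 113, 144, 164, 172, 188, 196, 193, 189, 187, 183, 188, 152, 80, 42, 89, 106]
237 [106, 108, 108, 80, 130, 169, 140, 106, 108, 97, 77, 58, 58, 64, 70, 107, 154, 175, 181, 194, 192, 188, 190, 146, 56, 46, 90, 106]
238 [107, 107, 108, 80, 132, 154, 116, 77, 58, 52, 53, 55, 54, 53, 49, 51, 59, 91, 122, 159, 181, 192, 196, 146, 58, 49, 92, 110]
239 [107, 106, 110, 81, 125, 116, 52, 51, 54, 52, 52, 55, 57, 56, 55, 53, 55, 50, 45, 60, 110, 152, 174, 137, 54, 59, 93, 106]
240 [109, 106, 108, 85, 114, 103, 51, 59, 58, 59, 53, 58, 52, 54, 54, 52, 56, 53, 51, 48, 48, 47, 114, 119, 60, 69, 98, 108]
241 [109, 112, 98, 77, 106, 96, 54, 56, 55, 57, 57, 55, 59, 55, 53, 54, 56, 56, 55, 53, 55, 52, 114, 123, 74, 69, 100, 106]
242 [109, 108, 97, 84, 90, 77, 56, 55, 58, 56, 57, 56, 60, 58, 54, 56, 56, 56, 54, 57, 55, 48, 120, 123, 66, 75, 101, 106]
```

The outline orientation shows the last stroke slipped (side load from an off-centre command). I recentre onto the boss axis, grip harder, and turn forward again.

{"op": "carry_out", "data": {"moves": [{"jaw": 0.03, "dx": 0.0006, "dy": 0.002, "dz": 0, "yaw": 0}, {"jaw": 0.03, "dx": 0, "dy": 0, "dz": 0, "yaw": 0}, {"jaw": 0.03, "dx": 0, "dy": 0, "dz": 0.0001, "yaw": 0.1}, {"jaw": 0.03, "dx": 0, "dy": 0, "dz": 0.0001, "yaw": 0.14}, {"jaw": 0.03, "dx": 0, "dy": 0, "dz": 0.0001, "yaw": 0.14}, {"jaw": 0.03, "dx": 0, "dy": 0, "dz": 0.0001, "yaw": 0.14}, {"jaw": 0.03, "dx": 0, "dy": 0, "dz": 0.0001, "yaw": 0.14}], "grip_force": 25}}

```text
t: 36.0
tool_pos: [0.4821, -0.0146, 0.0807]
orientation: [-3.109, -0.437, 0.002]
force: [-0.3, 3.1, -0.4]
opening: 0.0339
gripper_force: 24.8
```

```bash
python3 fl.py g7
python3 - <<'E'
import cv2
for f in('g7',):
    g=cv2.cvtColor(cv2.imread(f'pics/{f}.png'),cv2.COLOR_BGR2GRAY); print(f)
    for r in range(233,243):print(r,g[r,334:362].tolist())
E
```

```text
t 36.0 pos [ 0.4821 -0.0146  0.0807] yang -74.01 zt [-0.0012  0.0015 -1.    ] q [-1.380e-01 -7.600e-02  1.958e+00  1.000e-03  1.261e+00  1.154e+00] F [-0.3  3.1 -0.4] op 0.03391092972074534 gf 24.758526063524187
343 [np.float64(262.83)] [58, 58, 58, 58, 60, 58, 59, 57, 59, 56, 57, 56, 60, 76, 90, 90, 87, 90, 86, 87]
346 [np.float64(263.28)] [57, 56, 59, 57, 57, 59, 58, 58, 56, 57, 57, 55, 58, 68, 87, 92, 91, 91, 92, 93]
349 [np.float64(263.4)] [61, 60, 58, 56, 57, 56, 57, 57, 57, 56, 57, 55, 55, 65, 86, 90, 90, 89, 89, 89]
g7
233 [103, 103, 106, 87, 56, 48, 45, 49, 42, 81, 138, 167, 177, 182, 182, 187, 188, 188, 187, 184, 190, 154, 117, 124, 127, 112, 99, 100]
234 [104, 104, 106, 81, 52, 46, 46, 46, 46, 84, 118, 136, 160, 177, 184, 186, 191, 190, 193, 191, 191, 148, 110, 125, 126, 117, 106, 103]
235 [103, 103, 103, 85, 52, 49, 47, 45, 41, 90, 124, 130, 135, 170, 188, 188, 191, 194, 191, 191, 182, 140, 111, 118, 123, 129, 113, 99]
236 [102, 105, 104, 80, 49, 47, 49, 46, 45, 101, 122, 111, 113, 152, 185, 190, 191, 194, 194, 192, 167, 127, 118, 109, 113, 126, 111, 98]
237 [102, 104, 105, 82, 47, 50, 48, 49, 45, 75, 78, 60, 60, 109, 149, 166, 167, 173, 177, 184, 169, 125, 113, 111, 103, 119, 111, 101]
238 [103, 107, 106, 80, 45, 51, 47, 48, 52, 59, 58, 57, 53, 50, 50, 48, 60, 70, 94, 128, 132, 114, 109, 109, 99, 113, 109, 100]
239 [103, 106, 103, 75, 43, 50, 47, 51, 54, 58, 56, 60, 55, 56, 54, 52, 52, 53, 49, 47, 52, 84, 99, 99, 100, 101, 99, 102]
240 [101, 104, 94, 69, 47, 56, 55, 57, 57, 53, 57, 57, 57, 55, 55, 54, 56, 50, 53, 51, 59, 86, 102, 101, 101, 101, 104, 100]
241 [104, 106, 95, 68, 52, 54, 58, 58, 56, 60, 59, 55, 54, 59, 55, 61, 65, 59, 53, 55, 68, 92, 103, 102, 99, 99, 100, 101]
242 [105, 104, 95, 64, 50, 57, 58, 55, 59, 56, 56, 56, 59, 55, 55, 72, 86, 75, 61, 50, 70, 95, 103, 100, 104, 103, 101, 101]
```

The outline confirms 38° turned. I continue about 75° more.

{"op": "carry_out", "data": {"moves": [{"jaw": 0.03, "dx": 0.0003, "dy": -0.001, "dz": 0.0001, "yaw": 0.1}, {"jaw": 0.03, "dx": 0, "dy": 0, "dz": 0.0001, "yaw": 0.17}, {"jaw": 0.03, "dx": 0, "dy": 0, "dz": 0.0002, "yaw": 0.17}, {"jaw": 0.03, "dx": 0, "dy": 0, "dz": 0.0002, "yaw": 0.17}, {"jaw": 0.03, "dx": 0, "dy": 0, "dz": 0.0002, "yaw": 0.17}, {"jaw": 0.03, "dx": 0, "dy": 0, "dz": 0.0002, "yaw": 0.17}, {"jaw": 0.03, "dx": 0, "dy": 0, "dz": 0.0002, "yaw": 0.17}, {"jaw": 0.03, "dx": 0, "dy": 0, "dz": 0.0002, "yaw": 0.17}]}}

```text
t: 37.05
tool_pos: [0.4838, -0.014, 0.08]
orientation: [-2.748, 1.518, -0.003]
force: [4.9, 1.6, -2.6]
opening: 0.0336
gripper_force: 24.8
```

{"op": "carry_out", "data": {"moves": [{"jaw": 0.03, "dx": 0, "dy": 0, "dz": 0, "yaw": 0}, {"jaw": 0.03, "dx": 0, "dy": 0, "dz": 0, "yaw": 0}]}}

```text
t: 37.3
tool_pos: [0.4834, -0.0142, 0.0801]
orientation: [-2.755, 1.508, -0.002]
force: [5.0, 2.9, -1.8]
opening: 0.034
gripper_force: 24.8
```

```bash
python3 fl.py g8
python3 - <<'E'
import cv2
for f in('g8',):
    g=cv2.cvtColor(cv2.imread(f'pics/{f}.png'),cv2.COLOR_BGR2GRAY); print(f)
    for r in range(233,244):print(r,g[r,334:362].tolist())
E
```

```text
t 37.3 pos [ 0.4834 -0.0142  0.0801] yang -147.38 zt [ 1.7e-03  3.0e-04 -1.0e+00] q [-1.360e-01 -7.400e-02  1.958e+00  1.000e-03  1.257e+00  2.436e+00] F [ 5.   2.9 -1.8] op 0.03403664631391571 gf 24.811795447021723
343 [np.float64(263.16)] [104, 104, 103, 104, 104, 104, 104, 103, 99, 86, 59, 54, 58, 70, 89, 90, 89, 88, 89, 87]
346 [np.float64(263.53)] [101, 102, 102, 102, 100, 102, 102, 103, 100, 93, 78, 58, 56, 64, 81, 93, 92, 91, 92, 92]
349 [np.float64(250.33), np.float64(263.78)] [73, 74, 68, 65, 66, 66, 62, 63, 61, 61, 58, 55, 54, 59, 77, 92, 90, 92, 91, 91]
g8
233 [150, 119, 102, 100, 103, 105, 106, 106, 106, 106, 104, 106, 104, 104, 106, 94, 96, 106, 103, 104, 105, 97, 69, 82, 101, 95, 74, 61]
234 [175, 150, 126, 119, 105, 104, 105, 105, 102, 103, 104, 105, 105, 102, 103, 104, 102, 102, 103, 104, 105, 95, 64, 86, 103, 91, 64, 43]
235 [170, 167, 165, 153, 122, 102, 105, 105, 101, 105, 104, 104, 101, 106, 104, 99, 100, 105, 105, 105, 105, 96, 66, 86, 101, 86, 65, 49]
236 [158, 157, 160, 156, 125, 105, 102, 106, 106, 102, 103, 102, 98, 103, 102, 104, 103, 105, 105, 106, 103, 80,
[... 257 characters left out ...]
, 51, 40, 64, 91, 100, 78, 57, 55]
239 [160, 160, 161, 142, 114, 103, 106, 106, 105, 107, 104, 104, 106, 109, 102, 95, 92, 70, 50, 48, 49, 46, 68, 94, 102, 78, 56, 52]
240 [159, 163, 162, 146, 114, 104, 104, 103, 104, 106, 105, 105, 105, 106, 101, 95, 92, 71, 49, 54, 55, 51, 55, 77, 99, 80, 50, 53]
241 [166, 162, 162, 141, 111, 103, 103, 106, 107, 105, 104, 105, 103, 104, 102, 99, 88, 67, 50, 55, 54, 52, 53, 62, 94, 86, 55, 51]
242 [164, 163, 166, 137, 107, 103, 107, 108, 105, 106, 106, 106, 105, 106, 101, 99, 86, 62, 52, 55, 52, 53, 53, 60, 97, 117, 98, 63]
243 [161, 162, 165, 140, 109, 104, 104, 106, 103, 105, 104, 104, 103, 104, 102, 98, 80, 57, 56, 54, 55, 53, 54, 53, 107, 157, 152, 111]
```

{"op": "carry_out", "data": {"moves": [{"jaw": 0.03, "dx": 0, "dy": 0, "dz": 0, "yaw": 0}, {"jaw": 0.03, "dx": 0, "dy": 0, "dz": 0, "yaw": 0}, {"jaw": 0.03, "dx": 0, "dy": 0, "dz": 0, "yaw": 0}, {"jaw": 0.03, "dx": 0, "dy": 0, "dz": 0, "yaw": 0}, {"jaw": 0.03, "dx": 0, "dy": 0, "dz": 0, "yaw": 0}]}}

```text
t: 37.98
tool_pos: [0.4834, -0.0143, 0.0801]
orientation: [-2.754, 1.509, -0.002]
force: [4.6, 2.4, -2.4]
opening: 0.034
gripper_force: 24.8
```

```bash
python3 fl.py g9 && python3 -c "
from plant import *
print(read_state()['dq']); print(close_job())"
```

```text
t 37.975 pos [ 0.4834 -0.0143  0.0801] yang -147.45 zt [ 1.7e-03  2.0e-04 -1.0e+00] q [-0.136 -0.074  1.958  0.     1.257  2.437] F [ 4.6  2.4 -2.4] op 0.034028954113473966 gf 24.810116457520053
343 [np.float64(263.15)] [104, 105, 104, 104, 104, 105, 105, 104, 99, 84, 61, 55, 56, 70, 90, 90, 90, 89, 88, 88]
346 [np.float64(263.59)] [101, 101, 103, 102, 103, 104, 102, 101, 99, 94, 81, 56, 54, 62, 81, 92, 93, 92, 91, 90]
349 [np.float64(263.81)] [72, 69, 68, 67, 66, 65, 63, 62, 58, 60, 57, 56, 55, 58, 77, 92, 91, 90, 92, 91]
[-0.00025361  0.000173   -0.00023347 -0.00064464  0.00062945 -0.00193652]
the job is handed in; nothing more can be done
None
```

I handed the job in at about 38 s: the strap lies in place untouched and the screw dropped off the thread start. It is started about one turn forward, with its tip at an estimated 6 mm (judged from the camera, good to about 1 mm), and is held still in the gripper. One forward stroke slipped, so I regripped harder; the turn count rests on that height estimate, and the hand-in returned no verdict.

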